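# Change the cells of the tube mixer

## Task

Change the batteries of the tube roller mixer: unscrew the used-battery jar and swing its captive cap open, put every worn-out cell that is still in the mixer's battery bays into the jar, and fit the three fresh cells from the desk, one fully home in each bay with its minus end (no copper band) against the spring. Then swing the cap shut and screw it tight again; leave the compartment cover off and the samples on the desk undisturbed.

Things in the scene. Friction and masses are not known exactly. Their poses are not given: they have to be found in the camera images.
- mixer: white battery-powered tube roller mixer, fixed, 290 (x) x 310 (y) x 66 high, origin under its centre. Open battery compartment on top along its near (-x) edge: three bays, 75 mm apart in y, lying along the mixer's x axis, each with a coil-spring contact at its near (-x) end and a fixed post at its far (+x) end. No overhangs. Rollers (66 high) begin 52 mm beyond the bay centres
- bay1 (a point): centre of a D cell seated in bay 1 (mixer y = -75 mm, mixer axes). Bay floor 16.5 mm below this point, 30 above the table. Fixed post: face 31 mm to +x, 30 wide, top 20 above the floor. Spring contact: 14 mm disc centred 12 above the floor, face 23.3 mm to -x when relaxed, so the free gap is 54 mm. Near wall: face 56 mm to -x, top 28 above the floor
- bay2 (a point): the same for bay 2 (mixer y = 0). A cell goes in with its minus end low (tilted about 25 degrees) against the spring, is pressed towards -x, and its plus end is tipped down behind the post; the spring then holds it
- bay3 (a point): the same for bay 3 (mixer y = +75 mm). In every bay four low ribs (13 high, inner faces 17.5 mm to either side, 20 to 30 mm from the centre towards each end) cradle the cell; its middle is free for fingers
- spring1 (a joint): how far the spring contact of bay 1 is pressed in towards -x, m: 0 relaxed, 0.0075 with a cell seated, 0.017 at its stop; 2 N at 0 plus 0.5 N per mm
- spring2 (a joint): how far the spring contact of bay 2 is pressed in towards -x, m: 0 relaxed, 0.0075 with a cell seated, 0.017 at its stop; 2 N at 0 plus 0.5 N per mm
- spring3 (a joint): how far the spring contact of bay 3 is pressed in towards -x, m: 0 relaxed, 0.0075 with a cell seated, 0.017 at its stop; 2 N at 0 plus 0.5 N per mm
- jar: used-battery jar, clear plastic, fixed to the desk, 112 diameter, rim 115 above the table, mouth 97 inner diameter, 110 deep; origin under its centre. Its -x side (towards the robot) carries the hinge of the cap's strap
- jar_hinge (a point): axis of the cap strap's hinge: at rim height, 66 mm to the jar's -x side, along the jar's y axis
- jar_mouth (a point): centre of the jar's rim plane, jar axes
- strap (a joint): hinge of the strap that carries the screw cap, rad: 0 cap down on the rim, grows as the cap swings up and over to the jar's -x side, 1.57 upright, 1.9 at its stop; stiff (0.14 N m), stays where it is left. It cannot rise while the cap is screwed down, nor go fully down on a cap that is turned less than 1.9
- cap (a joint): turn of the grey screw cap, rad: 0 screwed tight, grows anticlockwise seen from above its outer face; free of the thread above 1.9; 2.25 at its stop; stiff (0.12 N m)
- cap_grip (a point): middle of the cap's hexagonal grip, 46 mm across flats, 24 mm high, standing on the cap's 116 mm disc; 18.5 mm above the rim plane when shut (disc top 6.5, hexagon top 30.5 above the rim). z is the cap's outward axis; x is square to a pair of flats (the others at 60 degree steps)
- old1: worn-out D cell in a square jacket with bevelled corners, 33 x 33 across flats, 61.5 long, 140 g, black with a copper band at the plus end, lying in a bay of the mixer at the start, plus end away from the spring; may be absent. Origin at its centre, x along its axis to the plus end
- old2: worn-out D cell in a square jacket with bevelled corners, 33 x 33 across flats, 61.5 long, 140 g, black with a copper band at the plus end, lying in a bay of the mixer at the start, plus end away from the spring; may be absent. Origin at its centre, x along its axis to the plus end
- old3: worn-out D cell in a square jacket with bevelled corners, 33 x 33 across flats, 61.5 long, 140 g, black with a copper band at the plus end, lying in a bay of the mixer at the start, plus end away from the spring; may be absent. Origin at its centre, x along its axis to the plus end
- new1: fresh D cell, same size and look as the worn-out ones (33 x 33 x 61.5, 140 g, copper band at the plus end), lying on a pale bench pad in front of the robot at the start. Origin at its centre, x along its axis to the plus end
- new2: fresh D cell, same size and look as the worn-out ones (33 x 33 x 61.5, 140 g, copper band at the plus end), lying on a pale bench pad in front of the robot at the start. Origin at its centre, x along its axis to the plus end
- new3: fresh D cell, same size and look as the worn-out ones (33 x 33 x 61.5, 140 g, copper band at the plus end), lying on a pale bench pad in front of the robot at the start. Origin at its centre, x along its axis to the plus end
- new1_plus (a point): tip of the plus end of new1, 30.75 mm from its centre
- new2_plus (a point): tip of the plus end of new2, 30.75 mm from its centre
- new3_plus (a point): tip of the plus end of new3, 30.75 mm from its centre
- rack: red rack 70 x 130 mm, 120 high, with nine white-capped sample tubes, loose, on the robot's side of the jar; origin under its centre; leave alone
- cup: small capped specimen jar, 60 diameter x 50 high, loose; origin under its centre; leave alone
There are look-alikes about, which are no part of the job. Leave any purple or yellow look-alike of the new1 alone.

How it is judged:
By the outcome, as a careful person would: the job done as asked, in the order asked, and still so for the second after the job is handed in, with the robot touching nothing.
Of old1, old2, old3 only 1 to 2 are there at a start; the rules pass over those that are not, and their reading is None.
At some moment in a run one of new1, new2, new3 may be knocked a few centimetres aside while the robot is not near it.
It also fails if it takes over 210 s, if anything falls off the work surface, if the arm or the gripper's body presses on something with over 40 N, if the wrist force passes 120 N, or if a joint passes its speed limit or range.

## Robot

A 6-joint arm with a two-finger parallel gripper is mounted at the origin on the work surface. World frame = base frame: x ahead of the robot, y to its left, z up, the work surface at z = 0. Lengths are in m, angles in rad, forces in N, time in s.
With the tool pointing down it reaches from about 0.3 to 0.875 m from the base axis. Payload 6.4 kg.
Tool frame: the origin (TCP) lies between the finger pads; the fingertips stand 17 mm ahead of it and the grasp point (between the pads) lies 2 mm behind it; z points along the fingers, y is the line along which they close (so a half turn about z gives the same grasp; the last joint's range is limited). The gripper opens to 85 mm and grips with 20 to 120 N. Pads are 22 mm wide; open, the fingers measure 114 mm over their backs; the gripper's body (76 mm by 85 mm) begins 54 mm behind the grasp point. The pads swing forward as they close: fully open they stand 13 mm farther back than shut.
Start: joints at [0.948, 0.181, 1.607, -0, 1.354, -0.206], TCP at [0.233, 0.526, 0.213] pointing down, gripper open.
Joint ranges: [-2.99, 2.99], [-0.89, 2.07], [0.3, 2.58], [-1.14, 4.28], [0, 2.63], [-3.12, 3.12]. Speed limits (rad/s): [2.57, 2.57, 3.01, 3.14, 3.14, 3.14].

## Interface

Orientations are given as a unit quaternion [x, y, z, w].
In Python, from cell import env gives the robot as it stands. The module is installed in compiled form; this text tells all that it offers.
- The arm moves only by the tool apply_moves, never from a script. Its argument "increments" is a list of rows, each an object of numbers: "x", "y", "z": the shift along the tool's x, y, z in m; "wx", "wy", "wz": the turn, a rotation vector about the tool's x, y, z in degrees; "hand": the opening, from 0 (shut) to 1 (fully open). A call has 1 to 20 rows; each row shifts and turns the commanded pose from where the row before left it, along the tool's axes as they then stand; what a row does not reach is not made up. A row lasts 1/10 s, in which the tool goes at most 50 mm and 8.59 degrees, less where a joint would pass 70% of its speed; a pose out of reach is approached as far as the arm can. A call is refused whole if a number of a shift passes 0.05 or a number of a turn 8.59, either way. A call with a gripper value outside its range is refused whole. The fingers move at their own pace and stop on an object; "grip_force" is the grip in N (left out, the last holds). Time passes only in rows, so rows that do not move let the fingers close. It gives the time, the measured TCP pose, the force, the opening and the grip force at its end, in the units of the state.
- env.get_state(): the state, without advancing time (a new reading comes with each control period).
- env.capture(name): name is "side" or "top"; returns a dict with "frame" (400x640x3 uint8, blue, green, red), "depth" (400x640 float32, m along the optical axis (not along the pixel's ray), 0 where there is no reading), "fx", "fy", "cx", "cy" (pixels), "R" (3x3) and "t" (3): a world point X has camera coordinates R X + t. Camera axes: x right, y down, z forward; pixel columns grow to the right and rows downward; lengths in m; the calibration is good to about 2 mm. A picture is of the moment at which its call begins.
- env.close_job(): hands the job in; it is judged then, once.
The state is a dict: "time_s": time; "q": joint angles; "qd": joint speeds; "joint_torque": joint torques, N m; "position": TCP position; "ee_rot": TCP orientation; "force": force on the tool from outside, world axes, zero at the start; "torque": the same for the moment, N m; "width": finger opening in m; "grasp_force": force on a finger pad.
Only numpy, scipy, OpenCV 4.12 (cv2) and the standard library are available. Lean on these libraries where they do the work, as an engineer would, in place of code of your own. Each camera call takes 0.05 s, during which the arm holds its last target. There are 200 camera calls.

## Working session

There is one attempt and no reset: what is moved stays moved. The work goes in short steps, Python scripts to look and compute and a tool call to move; the robot and the scene stay as the last step left them, time stands still between calls to the robot, and variables do not carry over. Pictures are saved under pics/ and viewed, at most 16 in all, crops included, and the job is handed in when it is done.

Besides the shell and the picture viewer there is one more tool, called by a JSON object that holds its "op" and its "data". apply_moves: Moves the arm, as the interface text tells. Its arguments: {"type":"object","properties":{"increments":{"type":"array"},"grip_force":{"type":"number"}},"required":["increments"]}

```bash
mkdir -p pics; ls; python3 - <<'E'
from cell import env
import cv2,json,numpy as np
s=env.get_state();print({k:np.round(v,3).tolist() for k,v in s.items()})
for n in("top","side"):
    c=env.capture(n);cv2.imwrite(f"pics/{n}0.png",c["frame"])
    np.savez(f"{n}0.npz",**c)
    print(n,c["fx"],c["fy"],c["cx"],c["cy"],np.round(c["R"],4).tolist(),np.round(c["t"],4).tolist(), "cam",-c["R"].T@c["t"])
E
```

```text
pics
{'time_s': 0.0, 'q': [0.948, 0.182, 1.608, -0.0, 1.354, -0.206], 'qd': [-0.001, 0.001, -0.001, -0.0, -0.002, 0.0], 'joint_torque': [0.002, -44.485, -35.135, 0.0, 0.009, -0.0], 'position': [0.232, 0.525, 0.212], 'ee_rot': [0.207, 0.978, -0.001, -0.0], 'force': [-0.1, -0.48, 0.221], 'torque': [-0.035, -0.039, 0.009], 'grasp_force': 0.0, 'width': 0.085}
top 467.4929113253741 467.4929113253741 320.3688115269855 196.40306821961752 [[-0.006, -0.9996, -0.0285], [-0.9963, 0.0084, -0.0858], [0.086, 0.0279, -0.9959]] [0.0216, 0.5168, 1.2603] cam [ 0.40652631 -0.01798747  1.3000817 ]
side 509.62195994868944 509.62195994868944 318.46541337607664 195.52123327631003 [[0.9247, -0.3806, -0.0096], [-0.2529, -0.595, -0.7629], [0.2846, 0.7079, -0.6464]] [-0.4499, 0.2008, 1.5102] cam [ 0.03688275 -1.12080726  1.12516371]
```

View pics/top0.png

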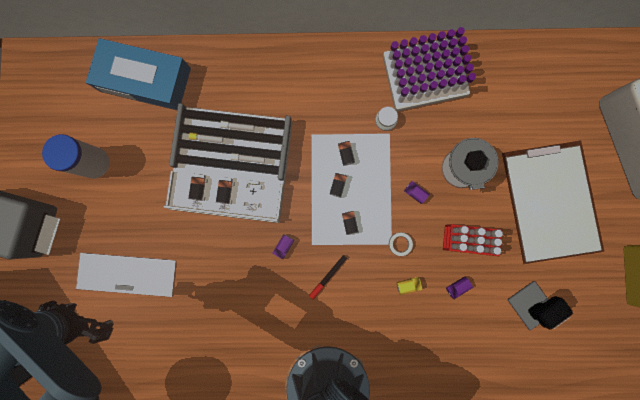

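View pics/side0.png

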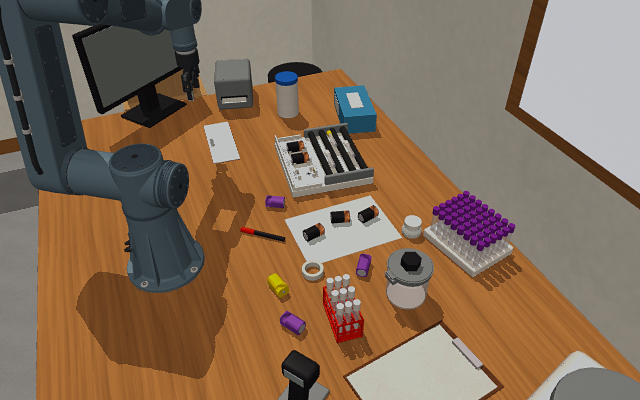

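The top view shows the jar cap hexagon at about (476,160), three fresh cells at (346,152), (339,184) and (350,222), and old cells in the two left bays at (198,187) and (227,191). The bay at (253,192) is empty. The rack is at (474,240) and the cup at (387,118).

```bash
cat > h.py <<'E'
import cv2,numpy as np
from cell import env
from scipy.spatial.transform import Rotation as Ro
def ray(c,uv,z):
    uv=np.atleast_2d(np.asarray(uv,float)); d=np.c_[(uv[:,0]-c["cx"])/c["fx"],(uv[:,1]-c["cy"])/c["fy"],np.ones(len(uv))]@c["R"]
    o=-c["R"].T@c["t"]; return o+d*((z-o[2])/d[:,2])[:,None]
def cloud(c):
    v,u=np.mgrid[:400,:640]; D=c["depth"].astype(float)
    P=np.stack([(u-c["cx"])/c["fx"]*D,(v-c["cy"])/c["fy"]*D,D],-1)
    return (P-c["t"])@c["R"]
def proj(c,X):
    p=c["R"]@np.asarray(X)+c["t"]; return c["fx"]*p[0]/p[2]+c["cx"],c["fy"]*p[1]/p[2]+c["cy"]
def load(n): return dict(np.load(n))
def cells(c,box,zt,dark=75,amin=60):
    """cells with top face at zt inside pixel box: centre, yaw of plus direction"""
    x0,y0,x1,y1=box; f=c["frame"].astype(int); b,g,r=f[...,0],f[...,1],f[...,2]
    cop=(r-b>45)&(r>90); blk=(f.max(-1)<dark); m=np.zeros((400,640),np.uint8); m[y0:y1,x0:x1]=((cop|blk)[y0:y1,x0:x1])*255
    out=[]; Z=cloud(c)[...,2]
    m[(Z<zt-.012)&(c["depth"]>0)]=0
    for k in cv2.findContours(m,cv2.RETR_EXTERNAL,cv2.CHAIN_APPROX_NONE)[0]:
        if cv2.contourArea(k)<amin: continue
        P=ray(c,k[:,0],zt); (cx,cy),(w,h),a=cv2.minAreaRect((P[:,:2]*1000).astype(np.float32))
        a=np.radians(a if w>h else a+90)
        mk=np.zeros((400,640),np.uint8);cv2.drawContours(mk,[k],-1,1,-1)
        v,u=np.nonzero(cop&(mk>0)); q=ray(c,np.c_[u,v].mean(0)[None],zt)[0]*1000
        d=np.array([np.cos(a),np.sin(a)])
        if d@(q[:2]-[cx,cy])<0: a+=np.pi
        a=(a+np.pi)%(2*np.pi)-np.pi
        out.append((round(cx,1),round(cy,1),round(max(w,h),1),round(min(w,h),1),round(np.degrees(a),1),[int(t) for t in k[:,0].mean(0)]))
    return out
E
python3 - <<'E'
from h import *
c=load("top0.npz");P=cloud(c)
print("pad",cells(c,(312,135,392,245),.033))
print("bay",cells(c,(170,165,285,218),.063))
# cap: grey disc & hexagon
Z=P[...,2]; f=c["frame"]
print("jar Zs",np.round(Z[150:185:4,440:505:6],3))
m=((Z>.135)&(Z<.16)).astype(np.uint8)*255; b=np.zeros_like(m); b[130:200,430:515]=m[130:200,430:515]
for k in cv2.findContours(b,cv2.RETR_EXTERNAL,cv2.CHAIN_APPROX_NONE)[0]:
    if cv2.contourArea(k)<50: continue
    q=ray(c,k[:,0],.1455); print("hex",cv2.minAreaRect((q[:,:2]*1000).astype(np.float32)), cv2.contourArea(k))
dk=np.zeros((400,640),np.uint8); dk[130:200,430:515]=(f.max(-1)<60)[130:200,430:515]*255
k=max(cv2.findContours(dk,cv2.RETR_EXTERNAL,cv2.CHAIN_APPROX_NONE)[0],key=cv2.contourArea)
q=ray(c,k[:,0],.1455)[:,:2]*1000
ctr=q.mean(0);print("darkhex",ctr,cv2.minEnclosingCircle(q.astype(np.float32)))
hull=cv2.convexHull(q.astype(np.float32))[:,0]
for t in range(0,60,5):
    w=[np.ptp(hull@[np.cos(np.radians(t+s)),np.sin(np.radians(t+s))]) for s in (0,60,120)]; print(t,np.round(w,1),end=" ")
m=((Z>.115)&(Z<.128)).astype(np.uint8)*255; b=np.zeros_like(m); b[130:200,430:515]=m[130:200,430:515]
k=max(cv2.findContours(b,cv2.RETR_EXTERNAL,cv2.CHAIN_APPROX_NONE)[0],key=cv2.contourArea)
print("disc",cv2.minEnclosingCircle((ray(c,k[:,0],.1215)[:,:2]*1000).astype(np.float32)))
a=cv2.resize(c["frame"][150:230,155:300],None,fx=5,fy=5,interpolation=cv2.INTER_CUBIC)
cv2.imwrite("pics/bay0.png",a)
cv2.imwrite("pics/jar0.png",cv2.resize(c["frame"][120:260,400:530],None,fx=4,fy=4,interpolation=cv2.INTER_CUBIC))
E
```

```text
pad [(444.0, -61.4, 56.1, 31.3, np.float64(11.5), [349, 221]), (547.8, -30.1, 57.4, 32.0, np.float64(-17.8), [338, 183]), (633.4, -53.7, 55.1, 31.9, np.float64(13.3), [345, 154])]
bay [(529.9, 276.3, 58.2, 34.0, np.float64(-7.4), [223, 191]), (539.3, 350.1, 58.5, 34.8, np.float64(-8.5), [195, 187]), (589.1, 231.0, 202.7, 21.6, np.float64(89.4), [241, 167])]
jar Zs [[ 1.00e-03 -4.00e-03  1.21e-01  1.22e-01  1.16e-01  1.23e-01  1.21e-01
   1.20e-01  1.19e-01  1.22e-01 -1.00e-03]
 [ 2.00e-03  3.00e-03  1.22e-01  1.25e-01  1.20e-01  1.45e-01  1.44e-01
   1.44e-01  1.24e-01  1.20e-01 -2.00e-03]
 [ 2.00e-03  5.10e-02  1.19e-01  1.20e-01  1.23e-01  1.43e-01  1.48e-01
   1.45e-01  1.19e-01  1.22e-01 -4.00e-03]
 [ 2.00e-03  5.90e-02  1.24e-01  1.23e-01  1.26e-01  1.47e-01  1.46e-01
   1.49e-01  1.22e-01  1.30e+00 -3.00e-03]
 [ 9.00e-03  6.20e-02  1.25e-01  1.19e-01  1.25e-01  1.40e-01  1.46e-01
   1.45e-01  1.24e-01  1.25e-01  5.00e-03]
 [ 2.00e-03  5.30e-02  1.17e-01  1.25e-01  1.21e-01  1.27e-01  1.17e-01
   1.23e-01  1.23e-01  1.18e-01 -5.00e-03]
 [-1.00e-03  1.30e+00  9.10e-02  1.25e-01  
[... 259 characters left out ...]
   1.24e-01  3.00e-03  2.00e-03  0.00e+00]]
hex ((594.6538696289062, -372.38433837890625), (51.69757080078125, 47.476890563964844), 89.41961669921875) 298.0
darkhex [ 592.75615773 -370.32076957] ((593.39111328125, -369.9186096191406), 28.73680877685547)
0 [49.9 51.6 54.3] 5 [48.9 50.9 53.9] 10 [47.8 51.6 54.3] 15 [48.6 53.5 55.3] 20 [49.8 54.9 56.1] 25 [50.6 55.9 56.4] 30 [51.4 56.7 56.3] 35 [51.9 57.3 56.1] 40 [52.1 57.5 55.7] 45 [51.9 57.2 54.8] 50 [52.2 56.5 53.5] 55 [52.1 55.4 51.8] disc ((590.2474365234375, -373.2948913574219), 64.8947525024414)h.py:25: RuntimeWarning: Mean of empty slice.
  v,u=np.nonzero(cop&(mk>0)); q=ray(c,np.c_[u,v].mean(0)[None],zt)[0]*1000
  ret = um.true_divide(
```

View pics/bay0.png

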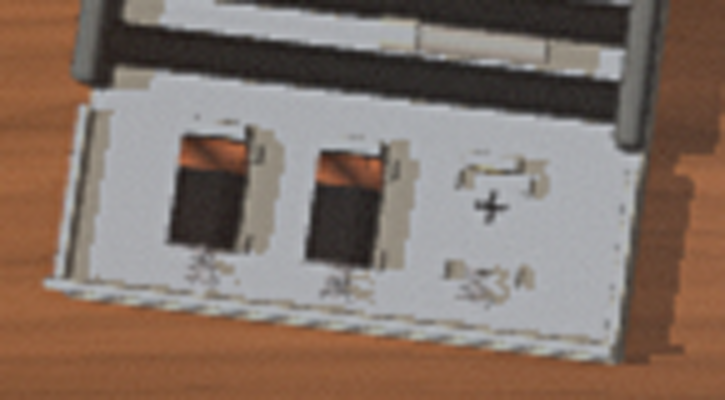

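View pics/jar0.png

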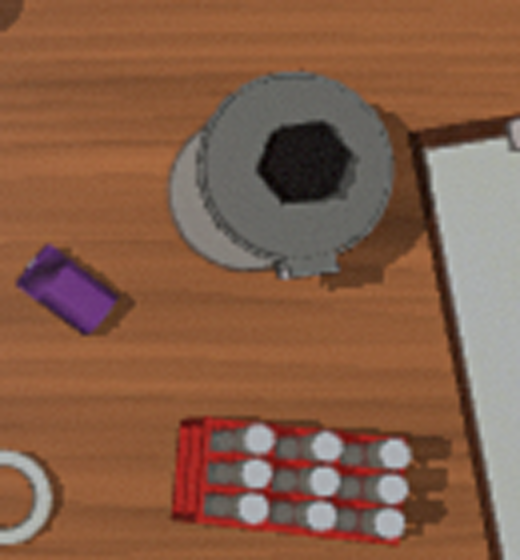

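The bays crop shows the two left bays (bay3 and bay2) filled, copper ends toward +x, and the right one (bay1) empty. The jar crop shows the hexagon with vertices roughly along ±y at crop (305,162), and the strap hinge at crop (308,265), which is full-frame (477,186).

```bash
python3 - <<'E'
from h import *
for n,box,seed in(("top0",(430,125,515,195),None),("side0",(380,235,440,290),None)):
    c=load(n+".npz"); f=c["frame"]; x0,y0,x1,y1=box
    hsv=cv2.cvtColor(f,cv2.COLOR_BGR2HSV)
    g=((hsv[...,1]<50)&(hsv[...,2]>85)&(hsv[...,2]<175)) | (f.max(-1)<60)
    m=np.zeros((400,640),np.uint8); m[y0:y1,x0:x1]=g[y0:y1,x0:x1]*255
    # hexagon
    h=np.zeros_like(m); h[y0:y1,x0:x1]=(f.max(-1)<60)[y0:y1,x0:x1]*255
    k=max(cv2.findContours(h,cv2.RETR_EXTERNAL,cv2.CHAIN_APPROX_NONE)[0],key=cv2.contourArea)
    q=ray(c,k[:,0],.1455)[:,:2]*1000; print(n,"hex bbox",q.min(0),q.max(0))
    P=cloud(c); Z=P[...,2]
    d=m.copy(); d[np.abs(Z-.1215)>.012]=0; d|=h; d=cv2.morphologyEx(d,cv2.MORPH_CLOSE,np.ones((5,5)));d=cv2.morphologyEx(d,cv2.MORPH_OPEN,np.ones((5,5)))
    k=max(cv2.findContours(d,cv2.RETR_EXTERNAL,cv2.CHAIN_APPROX_NONE)[0],key=cv2.contourArea)
    q=ray(c,k[:,0],.1215)[:,:2]*1000; e=cv2.fitEllipse(q.astype(np.float32)); print("disc",e, q.min(0),q.max(0))
    # strap: grey pixels beyond disc
    M=m.copy(); ctr=np.array(e[0]); v,u=np.nonzero(m); Q=ray(c,np.c_[u,v],.118)[:,:2]*1000; r=np.hypot(*(Q-ctr).T); s=(r>61)&(r<76)&(Z[v,u]>.095)&(Z[v,u]<.14); 
    if s.any(): print("strap",np.median(Q[s],0),s.sum(),np.degrees(np.arctan2(*(Q[s].mean(0)-ctr)[::-1])))
c=load("side0.npz")
print("pad",cells(c,(290,195,395,250),.033)); print("bay",cells(c,(280,135,320,170),.063,amin=40))
c=load("top0.npz");P=cloud(c);f=c["frame"].astype(int)
red=(f[...,2]-f[...,1]>70)&(P[...,2]>.01)&(np.arange(640)[None]>435)&(np.arange(640)[None]<515)
print("rack z",P[red].min(0),P[red].max(0))
T=P[222:260,440:510]; T=T[T[...,2]>.09]; print("tubes",np.percentile(T,[2,98],axis=0))
E
```

```text
top0 hex bbox [ 568.44514296 -398.26919167] [ 618.32267962 -341.56802225]
disc ((591.9656982421875, -372.0929260253906), (117.44136047363281, 125.27630615234375), 93.5118637084961) [ 526.16366139 -431.34027709] [ 653.80287329 -312.75592631]
strap [ 613.91590842 -382.19958545] 81 -93.5581993675911
side0 hex bbox [ 557.87169036 -414.12734704] [ 617.46904891 -348.84721877]
disc ((586.5834350585938, -378.6879577636719), (119.61245727539062, 132.83798217773438), 113.76126098632812) [ 514.34163748 -442.14525799] [ 652.25571791 -314.97764961]
strap [ 608.90072452 -365.41423175] 168 52.7118732262497
pad [(442.0, -70.9, 62.5, 39.8, np.float64(12.7), [313, 230]), (542.1, -41.3, 60.3, 42.1, np.float64(-23.0), [339, 215]), (634.5, -63.6, 66.5, 40.5, np.float64(14.2), [368, 211])]
bay [(526.1, 265.5, 62.7, 48.5, np.float64(-3.9), [299, 156]), (533.7, 340.7, 64.3, 45.4, np.float64(-3.7), [295, 145]), (602.6, 301.9, 157.1, 21.9, np.float64(81.8), [315, 145])]
rack z [ 0.35434037 -0.44749469  0.01013314] [ 0.43762672 -0.31464779  0.07907706]
tubes [[ 0.36559586 -0.43240137  0.09498379]
 [ 0.42668577 -0.33091379  0.1253628 ]]h.py:25: RuntimeWarning: Mean of empty slice.
  v,u=np.nonzero(cop&(mk>0)); q=ray(c,np.c_[u,v].mean(0)[None],zt)[0]*1000
  ret = um.true_divide(
```

```bash
cat >> h.py <<'E'
def down(psi,tilt=0,ax=0):
    """tool down, y_tool yaw psi(deg); then tilted by tilt deg about horizontal world axis at yaw ax"""
    p=np.radians(psi); R=np.array([[-np.sin(p),np.cos(p),0],[np.cos(p),np.sin(p),0],[0,0,-1.]])
    a=np.radians(ax); return Ro.from_rotvec(np.radians(tilt)*np.array([np.cos(a),np.sin(a),0])).as_matrix()@R
def plan(pos,R,p0=None,R0=None):
    s=env.get_state(); R0=Ro.from_quat(s["ee_rot"]).as_matrix() if R0 is None else R0
    p0=np.array(s["position"]) if p0 is None else np.array(p0)
    w=np.degrees(Ro.from_matrix(R0.T@R).as_rotvec()); d=R.T@(np.array(pos)-p0)
    print("turn(tool,deg)",np.round(w,2),"rows>=",int(np.ceil(np.linalg.norm(w)/8.5)),"then shift mm (new axes)",np.round(d*1000,1),"old axes",np.round(R0.T@(np.array(pos)-p0)*1000,1))
def st():
    s=env.get_state(); R=Ro.from_quat(s["ee_rot"]).as_matrix()
    print("t",round(s["time_s"],1),"p",np.round(np.array(s["position"])*1000,1),"y_yaw",round(np.degrees(np.arctan2(R[1,1],R[0,1])),1),"z",np.round(R[:,2],3),"F",np.round(s["force"],1),"w",round(s["width"]*1000,1),"q",np.round(s["q"],2),"g",s["grasp_force"])
E
python3 - <<'E'
from h import *
c=load("top0.npz")
for z in(.112,.118): print("strap tip",ray(c,[[469.7,189],[484.8,187.5],[477.2,187]],z)[:,:2]*1000)
plan([.5944,-.372,.21],down(-52))
E
```

```text
strap tip [[ 524.79213295 -363.0489365 ]
 [ 528.26937266 -401.05283076]
 [ 529.71294758 -382.0414128 ]]
strap tip [[ 524.19487187 -361.30632165]
 [ 527.65455097 -399.11829025]
 [ 529.09083561 -380.20288295]]
turn(tool,deg) [-7.0000e-02  8.0000e-02  1.1812e+02] rows>= 14 then shift mm (new axes) [-267.3  930.     1.9] old axes [-694.2 -674.     2.7]
```

{"op": "apply_moves", "data": {"increments": [{"wz": 8.44},{"wz": 8.44},{"wz": 8.44},{"wz": 8.44},{"wz": 8.44},{"wz": 8.44},{"wz": 8.44},{"wz": 8.44},{"wz": 8.44},{"wz": 8.44},{"wz": 8.44},{"wz": 8.44},{"wz": 8.44},{"wz": 8.4},{"x": -0.0107,"y": 0.0372},{"x": -0.0107,"y": 0.0372},{"x": -0.0107,"y": 0.0372},{"x": -0.0107,"y": 0.0372},{"x": -0.0107,"y": 0.0372},{"x": -0.0107,"y": 0.0372}], "grip_force": 40}}

```text
validation failed for argument at $.in...
```

{"op": "apply_moves", "data": {"increments": [{"x": -0.0107,"y": 0.0372},{"x": -0.0107,"y": 0.0372},{"x": -0.0107,"y": 0.0372},{"x": -0.0107,"y": 0.0372},{"x": -0.0107,"y": 0.0372},{"x": -0.0107,"y": 0.0372},{"x": -0.0107,"y": 0.0372},{"x": -0.0107,"y": 0.0372},{"x": -0.0107,"y": 0.0372},{"x": -0.0107,"y": 0.0372},{"x": -0.0107,"y": 0.0372},{"x": -0.0107,"y": 0.0372},{"x": -0.0107,"y": 0.0372},{"x": -0.0107,"y": 0.0372},{"x": -0.0107,"y": 0.0372},{"x": -0.0107,"y": 0.0372},{"x": -0.0107,"y": 0.0372},{"x": -0.0107,"y": 0.0372},{"x": -0.0107,"y": 0.0372},{}]}}

```text
validation failed for argument at $.in...
```

```bash
python3 -c "
from h import *
st();plan([.5944,-.372,.1375],down(-52))"
```

```text
t 0.1 p [232.5 525.4 211.9] y_yaw 66.1 z [-0.001 -0.001 -1.   ] F [ 0.5 -0.2 -0. ] w 85.4 q [ 0.95  0.18  1.61 -0.    1.35 -0.21] g 0.0
turn(tool,deg) [-7.0000e-02  8.0000e-02  1.1812e+02] rows>= 14 then shift mm (new axes) [-267.3  930.    74.4] old axes [-694.3 -673.9   75.2]
```

{"op": "apply_moves", "data": {"increments": [{"x": 0,"y": 0,"z": 0,"wx": 0,"wy": 0,"wz": 8.44,"hand": 1}], "grip_force": 40}}

```text
time_s: 0.2
position: [0.2325, 0.5255, 0.2121]
ee_rot: [0.279, 0.96, -0.001, -0.0]
force: [0.3, -0.1, -0.0]
width: 0.0852
grasp_force: 0.0
```

{"op": "apply_moves", "data": {"increments": [{"x": 0,"y": 0,"z": 0,"wx": 0,"wy": 0,"wz": 8.44}]}}

```text
validation failed for argument at $.in...
```

{"op": "apply_moves", "data": {"increments": [{"x": 0,"y": 0,"z": 0,"wx": 0,"wy": 0,"wz": 8.44,"hand": 1},{"x": 0,"y": 0,"z": 0,"wx": 0,"wy": 0,"wz": 8.44,"hand": 1},{"x": 0,"y": 0,"z": 0,"wx": 0,"wy": 0,"wz": 8.44,"hand": 1},{"x": 0,"y": 0,"z": 0,"wx": 0,"wy": 0,"wz": 8.44,"hand": 1},{"x": 0,"y": 0,"z": 0,"wx": 0,"wy": 0,"wz": 8.44,"hand": 1},{"x": 0,"y": 0,"z": 0,"wx": 0,"wy": 0,"wz": 8.44,"hand": 1},{"x": 0,"y": 0,"z": 0,"wx": 0,"wy": 0,"wz": 8.44,"hand": 1},{"x": 0,"y": 0,"z": 0,"wx": 0,"wy": 0,"wz": 8.44,"hand": 1},{"x": 0,"y": 0,"z": 0,"wx": 0,"wy": 0,"wz": 8.44,"hand": 1},{"x": 0,"y": 0,"z": 0,"wx": 0,"wy": 0,"wz": 8.44,"hand": 1},{"x": 0,"y": 0,"z": 0,"wx": 0,"wy": 0,"wz": 8.44,"hand": 1},{"x": 0,"y": 0,"z": 0,"wx": 0,"wy": 0,"wz": 8.44,"hand": 1},{"x": 0,"y": 0,"z": 0,"wx": 0,"wy": 0,"wz": 8.4,"hand": 1}], "grip_force": 40}}

```text
time_s: 1.5
position: [0.2326, 0.5255, 0.2121]
ee_rot: [0.947, 0.323, -0.0, 0.0]
force: [0.1, 0.3, -0.6]
width: 0.085
grasp_force: 0.0
```

{"op": "apply_moves", "data": {"increments": [{"x": -0.0134,"y": 0.0465,"z": 0,"wx": 0,"wy": 0,"wz": 0,"hand": 1},{"x": -0.0134,"y": 0.0465,"z": 0,"wx": 0,"wy": 0,"wz": 0,"hand": 1},{"x": -0.0134,"y": 0.0465,"z": 0,"wx": 0,"wy": 0,"wz": 0,"hand": 1},{"x": -0.0134,"y": 0.0465,"z": 0,"wx": 0,"wy": 0,"wz": 0,"hand": 1},{"x": -0.0134,"y": 0.0465,"z": 0,"wx": 0,"wy": 0,"wz": 0,"hand": 1},{"x": -0.0134,"y": 0.0465,"z": 0,"wx": 0,"wy": 0,"wz": 0,"hand": 1},{"x": -0.0134,"y": 0.0465,"z": 0,"wx": 0,"wy": 0,"wz": 0,"hand": 1},{"x": -0.0134,"y": 0.0465,"z": 0,"wx": 0,"wy": 0,"wz": 0,"hand": 1},{"x": -0.0134,"y": 0.0465,"z": 0,"wx": 0,"wy": 0,"wz": 0,"hand": 1},{"x": -0.0134,"y": 0.0465,"z": 0,"wx": 0,"wy": 0,"wz": 0,"hand": 1},{"x": -0.0134,"y": 0.0465,"z": 0,"wx": 0,"wy": 0,"wz": 0,"hand": 1},{"x": -0.0134,"y": 0.0465,"z": 0,"wx": 0,"wy": 0,"wz": 0,"hand": 1},{"x": -0.0134,"y": 0.0465,"z": 0,"wx": 0,"wy": 0,"wz": 0,"hand": 1},{"x": -0.0134,"y": 0.0465,"z": 0,"wx": 0,"wy": 0,"wz": 0,"hand": 1},{"x": -0.0134,"y": 0.0465,"z": 0,"wx": 0,"wy": 0,"wz": 0,"hand": 1},{"x": -0.0134,"y": 0.0465,"z": 0,"wx": 0,"wy": 0,"wz": 0,"hand": 1},{"x": -0.0134,"y": 0.0465,"z": 0,"wx": 0,"wy": 0,"wz": 0,"hand": 1},{"x": -0.0134,"y": 0.0465,"z": 0,"wx": 0,"wy": 0,"wz": 0,"hand": 1},{"x": -0.0134,"y": 0.0465,"z": 0,"wx": 0,"wy": 0,"wz": 0,"hand": 1},{"x": 0,"y": 0,"z": 0,"wx": 0,"wy": 0,"wz": 0,"hand": 1}]}}

```text
time_s: 3.5
position: [0.5761, -0.3326, 0.2101]
ee_rot: [0.946, 0.323, -0.001, -0.0]
force: [-0.5, 0.6, 0.8]
width: 0.0853
grasp_force: 0.0
```

```bash
python3 -c "
from h import *
st();plan([.5944,-.372,.1375],down(-52))"
```

```text
t 3.5 p [ 576.1 -332.6  210.1] y_yaw -52.3 z [-0.002 -0.    -1.   ] F [-0.5  0.6  0.8] w 85.3 q [-0.7   0.38  1.36 -0.    1.4   0.21] g 0.0
turn(tool,deg) [-0.05  0.08 -0.26] rows>= 1 then shift mm (new axes) [-9.8 42.3 72.6] old axes [-9.5 42.4 72.6]
```

{"op": "apply_moves", "data": {"increments": [{"x": -0.0095,"y": 0.0424,"z": 0,"wx": 0,"wy": 0,"wz": 0,"hand": 1},{"x": 0,"y": 0,"z": 0.025,"wx": 0,"wy": 0,"wz": 0,"hand": 1},{"x": 0,"y": 0,"z": 0.025,"wx": 0,"wy": 0,"wz": 0,"hand": 1},{"x": 0,"y": 0,"z": 0.0216,"wx": 0,"wy": 0,"wz": 0,"hand": 1},{"x": 0,"y": 0,"z": 0,"wx": 0,"wy": 0,"wz": 0,"hand": 0},{"x": 0,"y": 0,"z": 0,"wx": 0,"wy": 0,"wz": 0,"hand": 0},{"x": 0,"y": 0,"z": 0,"wx": 0,"wy": 0,"wz": 0,"hand": 0},{"x": 0,"y": 0,"z": 0,"wx": 0,"wy": 0,"wz": 0,"hand": 0},{"x": 0,"y": 0,"z": 0,"wx": 0,"wy": 0,"wz": 0,"hand": 0},{"x": 0,"y": 0,"z": 0,"wx": 0,"wy": 0,"wz": 0,"hand": 0},{"x": 0,"y": 0,"z": 0,"wx": 0,"wy": 0,"wz": 0,"hand": 0}], "grip_force": 50}}

```text
time_s: 4.6
position: [0.5948, -0.3665, 0.1415]
ee_rot: [0.946, 0.326, 0.0, 0.0]
force: [0.4, 0.0, 1.1]
width: -0.0002
grasp_force: 0.0
```

```bash
python3 -c "
from h import *
st()"
```

```text
t 4.6 p [ 594.8 -366.5  141.5] y_yaw -52.0 z [ 0. -0. -1.] F [0.4 0.  1.1] w -0.2 q [-0.72  0.51  1.32 -0.    1.31  0.19] g 0.0
```

```bash
python3 - <<'E'
from h import *
a=env.capture("top")["frame"];b=env.capture("side")["frame"]
A=cv2.resize(a[110:220,410:550],None,fx=3,fy=3);B=cv2.resize(b[190:330,330:470],None,fx=2.5,fy=2.5)
h=max(A.shape[0],B.shape[0]);A=cv2.copyMakeBorder(A,0,h-A.shape[0],0,0,0);B=cv2.copyMakeBorder(B,0,h-B.shape[0],0,0,0)
cv2.imwrite("pics/j1.png",np.hstack([A,B]))
E
```

```text
(no output)
```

View pics/j1.png

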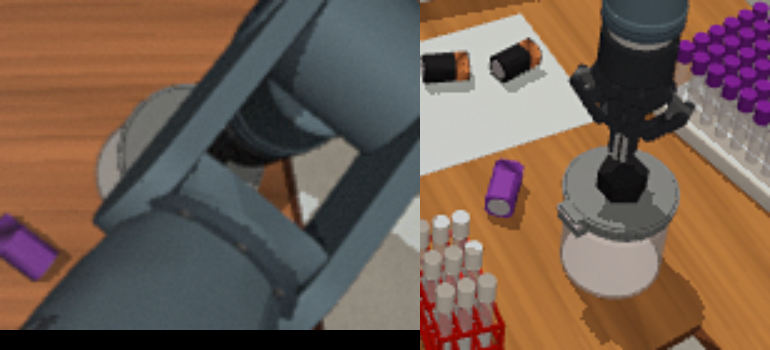

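```bash
python3 - <<'E'
from h import *
c=load("side0.npz")
for X in([.5948,-.3665,.1415],[.5948,-.3665,.1245],[.5948,-.3665,.1455],[.5944,-.372,.1455],[.5944,-.372,.1215]):
    u,v=proj(c,X); print(X,round(u,1),round(v,1),"crop",round((u-330)*2.5+420),round((v-190)*2.5))
f=env.capture("side"); P=cloud(f); print(np.round(P[245:275:3,404:420:3],3)[...,2]); print(np.round(P[258,404:420:3],3))
E
```

```text
[0.5948, -0.3665, 0.1415] 409.9 257.1 crop 620 168
[0.5948, -0.3665, 0.1245] 409.2 261.5 crop 618 179
[0.5948, -0.3665, 0.1455] 410.0 256.0 crop 620 165
[0.5944, -0.372, 0.1455] 411.0 257.5 crop 622 169
[0.5944, -0.372, 0.1215] 410.0 263.8 crop 620 184
[[0.004 0.189 0.199 0.202 0.2   0.206]
 [0.12  0.18  0.184 0.188 0.183 0.003]
 [0.122 0.169 0.177 0.172 0.122 0.122]
 [0.153 0.148 0.164 0.146 0.149 0.125]
 [0.147 0.146 0.144 0.144 0.146 0.148]
 [0.147 0.145 0.145 0.146 0.142 0.146]
 [0.141 0.147 0.15  0.143 0.149 0.143]
 [0.131 0.141 0.14  0.141 0.14  0.123]
 [0.124 0.125 0.129 0.128 0.126 0.126]
 [0.121 0.124 0.123 0.123 0.123 0.123]]
[[ 0.574 -0.37   0.151]
 [ 0.583 -0.371  0.148]
 [ 0.591 -0.373  0.146]
 [ 0.598 -0.377  0.147]
 [ 0.603 -0.382  0.15 ]
 [ 0.611 -0.384  0.149]]
```

```bash
python3 - <<'E'
from h import *
c=load("side0.npz");P=cloud(c)
m=(np.abs(P[...,0]-.232)<.08)&(np.abs(P[...,1]-.525)<.08)&(P[...,2]>.1)
q=P[m];print(len(q),np.sort(q[:,2])[:12].round(3)); i=np.argsort(q[:,2])[:6]; print(q[i].round(3)); print("proj tcp",proj(c,[.232,.525,.212]))
v,u=np.nonzero(m);print(u.min(),u.max(),v.min(),v.max())
cv2.imwrite("pics/g.png",cv2.resize(c["frame"][40:120,150:240],None,fx=6,fy=6))
E
```

```text
1690 [0.242 0.245 0.245 0.246 0.247 0.248 0.248 0.249 0.25  0.25  0.25  0.25 ]
[[0.25  0.577 0.242]
 [0.214 0.485 0.245]
 [0.22  0.482 0.245]
 [0.256 0.567 0.246]
 [0.204 0.487 0.247]
 [0.245 0.568 0.248]]
proj tcp (np.float64(195.42390499634837), np.float64(102.09742472814169))
170 201 0 100
```

View pics/g.png

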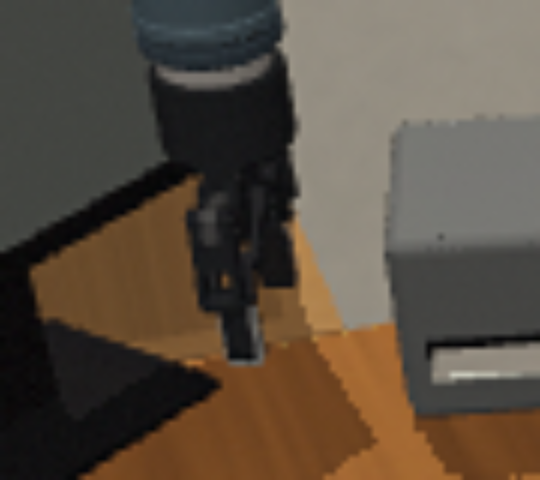

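The crop shows the open gripper at the start, with its near fingertip at about full-frame (191,100).

```bash
python3 - <<'E'
from h import *
c=load("side0.npz")
for z in(.19,.2,.208,.22,.23,.24): print(z,proj(c,[.215,.487,z]),proj(c,[.249,.563,z]))
f=env.capture("side");P=cloud(f)
for v in range(236,262,2): print(v,[ (round(P[v,u,1],3),round(P[v,u,2],3),int(f["frame"][v,u].max())) for u in(404,407,410,413)])
E
```

```text
0.19 (np.float64(193.92538956261185), np.float64(113.6012844554224)) (np.float64(198.8722789266543), np.float64(101.63079096173523))
0.2 (np.float64(193.44737517046093), np.float64(111.12913413263591)) (np.float64(198.4279451483768), np.float64(99.20162670104581))
0.208 (np.float64(193.0624662098486), np.float64(109.1384978111237)) (np.float64(198.07023650822998), np.float64(97.24604041239394))
0.22 (np.float64(192.4808948529755), np.float64(106.13078122094356)) (np.float64(197.52989808661465), np.float64(94.29202060423646))
0.23 (np.float64(191.99235247662273), np.float64(103.60418324978022)) (np.float64(197.07611857234573), np.float64(91.8112166856863))
0.24 (np.float64(191.50022338572143), np.float64(101.05903584229357)) (np.float64(196.61912346641634), np.float64(89.31283318907921))
236 [(np.float64(-0.354), np.float64(0.215), 33), (np.float64(-0.366), np.float64(0.225), 32), (np.float64(-0.368), np.float64(0.225), 27), (np.float64(-0.379), np.float64(0.234), 29)]
238 [(np.float64(-0.354), np.float64(0.207), 27), (np.float64(-0.367), np.float64(0.219), 28), (np.float64(-0.369), n
[... 1404 characters left out ...]
144), 25), (np.float64(-0.357), np.float64(0.146), 30), (np.float64(-0.375), np.float64(0.164), 91), (np.float64(-0.364), np.float64(0.146), 29)]
256 [(np.float64(-0.361), np.float64(0.146), 30), (np.float64(-0.366), np.float64(0.149), 32), (np.float64(-0.368), np.float64(0.147), 20), (np.float64(-0.369), np.float64(0.146), 19)]
258 [(np.float64(-0.368), np.float64(0.147), 32), (np.float64(-0.371), np.float64(0.147), 19), (np.float64(-0.375), np.float64(0.149), 17), (np.float64(-0.377), np.float64(0.147), 19)]
260 [(np.float64(-0.372), np.float64(0.145), 19), (np.float64(-0.375), np.float64(0.145), 18), (np.float64(-0.378), np.float64(0.145), 19), (np.float64(-0.382), np.float64(0.147), 19)]
```

Depth says the shut fingertips are about 18 mm *behind* the reported TCP: the tip is at z≈0.160 while the TCP reads 0.1415. The start picture agrees, with the open tip at about 0.244 against a TCP of 0.212. So the reported TCP sits about 36 mm further along the tool than stated. I'll work with the observed offset and check it on the grip.

```bash
sed -i 's/p0=np.array(s\["position"\]) if p0 is None/p0=np.array(s["position"])-OFF*Ro.from_quat(s["ee_rot"]).as_matrix()[:,2] if p0 is None/; s/^def plan/OFF=0.036\ndef plan/' h.py; python3 -c "
from h import *
plan([.5944,-.372,.141],down(-52))"
```

```text
turn(tool,deg) [-0.01  0.   -0.  ] rows>= 1 then shift mm (new axes) [-3.6  4.2 36. ] old axes [-3.6  4.3 36. ]
```

{"op": "apply_moves", "data": {"increments": [{"x": -0.0036,"y": 0.0043,"z": 0,"wx": 0,"wy": 0,"wz": 0,"hand": 1},{"x": 0,"y": 0,"z": 0,"wx": 0,"wy": 0,"wz": 0,"hand": 1},{"x": 0,"y": 0,"z": 0,"wx": 0,"wy": 0,"wz": 0,"hand": 1},{"x": 0,"y": 0,"z": 0,"wx": 0,"wy": 0,"wz": 0,"hand": 1},{"x": 0,"y": 0,"z": 0,"wx": 0,"wy": 0,"wz": 0,"hand": 1},{"x": 0,"y": 0,"z": 0,"wx": 0,"wy": 0,"wz": 0,"hand": 1},{"x": 0,"y": 0,"z": 0.012,"wx": 0,"wy": 0,"wz": 0,"hand": 1},{"x": 0,"y": 0,"z": 0.012,"wx": 0,"wy": 0,"wz": 0,"hand": 1},{"x": 0,"y": 0,"z": 0.012,"wx": 0,"wy": 0,"wz": 0,"hand": 1},{"x": 0,"y": 0,"z": 0,"wx": 0,"wy": 0,"wz": 0,"hand": 1},{"x": 0,"y": 0,"z": 0,"wx": 0,"wy": 0,"wz": 0,"hand": 0},{"x": 0,"y": 0,"z": 0,"wx": 0,"wy": 0,"wz": 0,"hand": 0},{"x": 0,"y": 0,"z": 0,"wx": 0,"wy": 0,"wz": 0,"hand": 0},{"x": 0,"y": 0,"z": 0,"wx": 0,"wy": 0,"wz": 0,"hand": 0},{"x": 0,"y": 0,"z": 0,"wx": 0,"wy": 0,"wz": 0,"hand": 0},{"x": 0,"y": 0,"z": 0,"wx": 0,"wy": 0,"wz": 0,"hand": 0}], "grip_force": 60}}

```text
time_s: 6.4
position: [0.5955, -0.3731, 0.1064]
ee_rot: [0.946, 0.326, 0.001, 0.002]
force: [4.0, -3.4, 3.4]
width: 0.045
grasp_force: 63.9
```

```bash
python3 -c "
from h import *
st()"
```

```text
t 6.4 p [ 595.5 -373.1  106.4] y_yaw -52.0 z [ 0.003 -0.003 -1.   ] F [ 4.  -3.4  3.4] w 45.0 q [-0.73  0.55  1.34 -0.    1.25  0.18] g 63.8582181930542
```

{"op": "apply_moves", "data": {"increments": [{"x": 0,"y": 0,"z": 0,"wx": 0,"wy": 0,"wz": -6.05,"hand": 0},{"x": 0,"y": 0,"z": 0,"wx": 0,"wy": 0,"wz": -6.05,"hand": 0},{"x": 0,"y": 0,"z": 0,"wx": 0,"wy": 0,"wz": -6.05,"hand": 0},{"x": 0,"y": 0,"z": 0,"wx": 0,"wy": 0,"wz": -6.05,"hand": 0},{"x": 0,"y": 0,"z": 0,"wx": 0,"wy": 0,"wz": -6.05,"hand": 0},{"x": 0,"y": 0,"z": 0,"wx": 0,"wy": 0,"wz": -6.05,"hand": 0},{"x": 0,"y": 0,"z": 0,"wx": 0,"wy": 0,"wz": -6.05,"hand": 0},{"x": 0,"y": 0,"z": 0,"wx": 0,"wy": 0,"wz": -6.05,"hand": 0},{"x": 0,"y": 0,"z": 0,"wx": 0,"wy": 0,"wz": -6.05,"hand": 0},{"x": 0,"y": 0,"z": 0,"wx": 0,"wy": 0,"wz": -6.05,"hand": 0},{"x": 0,"y": 0,"z": 0,"wx": 0,"wy": 0,"wz": -6.05,"hand": 0},{"x": 0,"y": 0,"z": 0,"wx": 0,"wy": 0,"wz": -6.05,"hand": 0},{"x": 0,"y": 0,"z": 0,"wx": 0,"wy": 0,"wz": -6.05,"hand": 0},{"x": 0,"y": 0,"z": 0,"wx": 0,"wy": 0,"wz": -6.05,"hand": 0},{"x": 0,"y": 0,"z": 0,"wx": 0,"wy": 0,"wz": -6.05,"hand": 0},{"x": 0,"y": 0,"z": 0,"wx": 0,"wy": 0,"wz": -6.05,"hand": 0},{"x": 0,"y": 0,"z": 0,"wx": 0,"wy": 0,"wz": -6.05,"hand": 0},{"x": 0,"y": 0,"z": 0,"wx": 0,"wy": 0,"wz": -6.05,"hand": 0},{"x": 0,"y": 0,"z": 0,"wx": 0,"wy": 0,"wz": -6.05,"hand": 0},{"x": 0,"y": 0,"z": 0,"wx": 0,"wy": 0,"wz": -6.05,"hand": 0}]}}

```text
time_s: 8.4
position: [0.593, -0.3734, 0.1063]
ee_rot: [0.181, 0.984, -0.001, -0.001]
force: [-6.4, -3.9, 7.5]
width: 0.0445
grasp_force: 64.4
```

```bash
python3 - <<'E'
from h import *
st();s=env.get_state();print(s["torque"])
# per-row tool-frame increments for swing about hinge: hinge = cap axis - 66mm along jar x at rim; jar yaw 8
p=np.array(s["position"]);R=Ro.from_quat(s["ee_rot"]).as_matrix();y=np.radians(8)
xj=np.array([np.cos(y),np.sin(y),0]);yj=np.array([-np.sin(y),np.cos(y),0])
h=np.array([.5950,-.3725,.115])-.066*xj
A=Ro.from_rotvec(-np.radians(4)*yj).as_matrix()
q=h+A@(p-h); print("shift mm",R.T@(q-p)*1000,"turn",np.degrees(Ro.from_matrix(R.T@A@R).as_rotvec()))
E
```

```text
t 8.4 p [ 593.  -373.4  106.3] y_yaw 69.2 z [-0.002 -0.002 -1.   ] F [-6.4 -3.9  7.5] w 44.5 q [-0.73  0.55  1.34 -0.    1.25 -1.94] g 64.41441893577576
[-0.58379362  0.92964686 -0.15097785]
shift mm [-0.38757346  0.2065526  -4.4815335 ] turn [-1.92710105 -3.50517552  0.00510765]
```

{"op": "apply_moves", "data": {"increments": [{"x": -0.0004,"y": 0.0002,"z": -0.0045,"wx": -1.93,"wy": -3.5,"wz": 0,"hand": 0},{"x": -0.0004,"y": 0.0002,"z": -0.0045,"wx": -1.93,"wy": -3.5,"wz": 0,"hand": 0},{"x": -0.0004,"y": 0.0002,"z": -0.0045,"wx": -1.93,"wy": -3.5,"wz": 0,"hand": 0},{"x": -0.0004,"y": 0.0002,"z": -0.0045,"wx": -1.93,"wy": -3.5,"wz": 0,"hand": 0}]}}

```text
time_s: 8.8
position: [0.5933, -0.3736, 0.1239]
ee_rot: [0.18, 0.974, 0.043, 0.133]
force: [-3.7, -3.0, 3.2]
width: 0.0446
grasp_force: 64.0
```

```bash
python3 - <<'E'
from h import *
st()
E
```

```text
t 8.8 p [ 593.3 -373.6  123.9] y_yaw 69.9 z [ 0.274  0.035 -0.961] F [-3.7 -3.   3.2] w 44.6 q [-0.84  0.41  1.54  0.27  1.05 -2.16] g 63.99958848953247
```

{"op": "apply_moves", "data": {"increments": [{"x": -0.0004,"y": 0.0002,"z": -0.0045,"wx": -1.93,"wy": -3.5,"wz": 0,"hand": 0},{"x": -0.0004,"y": 0.0002,"z": -0.0045,"wx": -1.93,"wy": -3.5,"wz": 0,"hand": 0},{"x": -0.0004,"y": 0.0002,"z": -0.0045,"wx": -1.93,"wy": -3.5,"wz": 0,"hand": 0},{"x": -0.0004,"y": 0.0002,"z": -0.0045,"wx": -1.93,"wy": -3.5,"wz": 0,"hand": 0},{"x": -0.0004,"y": 0.0002,"z": -0.0045,"wx": -1.93,"wy": -3.5,"wz": 0,"hand": 0},{"x": -0.0004,"y": 0.0002,"z": -0.0045,"wx": -1.93,"wy": -3.5,"wz": 0,"hand": 0},{"x": -0.0004,"y": 0.0002,"z": -0.0045,"wx": -1.93,"wy": -3.5,"wz": 0,"hand": 0},{"x": -0.0004,"y": 0.0002,"z": -0.0045,"wx": -1.93,"wy": -3.5,"wz": 0,"hand": 0},{"x": -0.0004,"y": 0.0002,"z": -0.0045,"wx": -1.93,"wy": -3.5,"wz": 0,"hand": 0},{"x": 0,"y": 0,"z": 0,"wx": 0,"wy": 0,"wz": 0,"hand": 0}]}}

```text
time_s: 9.8
position: [0.576, -0.3761, 0.1603]
ee_rot: [0.165, 0.883, 0.138, 0.418]
force: [-7.4, 0.1, 10.2]
width: 0.0443
grasp_force: 65.0
```

```bash
python3 - <<'E'
from h import *
st()
cv2.imwrite("pics/k.png",env.capture("side")["frame"][100:340,250:560])
E
```

```text
t 9.8 p [ 576.  -376.1  160.3] y_yaw 79.0 z [ 0.783  0.106 -0.613] F [-7.4  0.1 10.2] w 44.3 q [-1.15  0.3   1.88  1.11  1.01 -3.01] g 65.00383257865906
```

View pics/k.png

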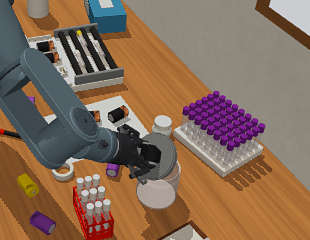

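The picture shows the cap tilted open at about 52°, held by the gripper at crop (150,160), with the white jar mouth visible at crop (157,190). Joint 6 is near its limit, so I'll release here and push the cap the rest of the way.

{"op": "apply_moves", "data": {"increments": [{"x": 0,"y": 0,"z": 0,"wx": 0,"wy": 0,"wz": 0,"hand": 1},{"x": 0,"y": 0,"z": 0,"wx": 0,"wy": 0,"wz": 0,"hand": 1},{"x": 0,"y": 0,"z": 0,"wx": 0,"wy": 0,"wz": 0,"hand": 1},{"x": 0,"y": 0,"z": 0,"wx": 0,"wy": 0,"wz": 0,"hand": 1},{"x": 0,"y": 0,"z": 0,"wx": 0,"wy": 0,"wz": 0,"hand": 1},{"x": 0,"y": 0,"z": -0.02,"wx": 0,"wy": 0,"wz": 0,"hand": 1},{"x": 0,"y": 0,"z": -0.02,"wx": 0,"wy": 0,"wz": 0,"hand": 1},{"x": 0,"y": 0,"z": -0.02,"wx": 0,"wy": 0,"wz": 0,"hand": 1},{"x": 0,"y": 0,"z": -0.02,"wx": 0,"wy": 0,"wz": 0,"hand": 1}]}}

```text
time_s: 10.75
position: [0.514, -0.383, 0.2086]
ee_rot: [0.164, 0.884, 0.138, 0.416]
force: [-0.0, -0.2, 0.5]
width: 0.0856
grasp_force: 0.0
```

```bash
python3 - <<'E'
from h import *
st();s=env.get_state()
y=np.radians(8);xj=np.array([np.cos(y),np.sin(y),0]);h=np.array([.5950,-.3725,.115])-.066*xj
print("hinge",h); R=down(82)
up=np.array(s["position"])+[0,0,.13]
R0=Ro.from_quat(s["ee_rot"]).as_matrix()
print("up in tool",R0.T@[0,0,130]);
plan(h+.13*xj+[0,0,.16+.017],R,p0=up-.036*R[:,2],R0=R0)
E
```

```text
t 10.8 p [ 514.  -383.   208.6] y_yaw 79.1 z [ 0.78   0.109 -0.616] F [-0.  -0.2  0.5] w 85.6 q [-1.28  0.16  1.93  1.02  1.15 -2.98] g 0.0
hinge [ 0.52964231 -0.38168542  0.115     ]
up in tool [-89.62286234  49.47717424 -80.12335349]
turn(tool,deg) [ 19.85  48.12 -12.07] rows>= 7 then shift mm (new axes) [-140.3   39.3   82.6] old axes [-22.   11.4 165.7]
```

{"op": "apply_moves", "data": {"increments": [{"x": -0.0224,"y": 0.0124,"z": -0.02,"wx": 0,"wy": 0,"wz": 0,"hand": 1},{"x": -0.0224,"y": 0.0124,"z": -0.02,"wx": 0,"wy": 0,"wz": 0,"hand": 0},{"x": -0.0224,"y": 0.0124,"z": -0.02,"wx": 0,"wy": 0,"wz": 0,"hand": 0},{"x": -0.0224,"y": 0.0124,"z": -0.02,"wx": 0,"wy": 0,"wz": 0,"hand": 0},{"x": 0,"y": 0,"z": 0,"wx": 2.84,"wy": 6.87,"wz": -1.72,"hand": 0},{"x": 0,"y": 0,"z": 0,"wx": 2.84,"wy": 6.87,"wz": -1.72,"hand": 0},{"x": 0,"y": 0,"z": 0,"wx": 2.84,"wy": 6.87,"wz": -1.72,"hand": 0},{"x": 0,"y": 0,"z": 0,"wx": 2.84,"wy": 6.87,"wz": -1.72,"hand": 0},{"x": 0,"y": 0,"z": 0,"wx": 2.84,"wy": 6.87,"wz": -1.72,"hand": 0},{"x": 0,"y": 0,"z": 0,"wx": 2.84,"wy": 6.87,"wz": -1.72,"hand": 0},{"x": 0,"y": 0,"z": 0,"wx": 2.84,"wy": 6.87,"wz": -1.72,"hand": 0},{"x": -0.035,"y": 0.0098,"z": 0,"wx": 0,"wy": 0,"wz": 0,"hand": 0},{"x": -0.035,"y": 0.0098,"z": 0,"wx": 0,"wy": 0,"wz": 0,"hand": 0},{"x": -0.035,"y": 0.0098,"z": 0,"wx": 0,"wy": 0,"wz": 0,"hand": 0},{"x": -0.035,"y": 0.0098,"z": 0,"wx": 0,"wy": 0,"wz": 0,"hand": 0},{"x": 0,"y": 0,"z": 0,"wx": 0,"wy": 0,"wz": 0,"hand": 0}]}}

```text
time_s: 12.35
position: [0.662, -0.3616, 0.3348]
ee_rot: [0.069, 0.998, 0.001, -0.001]
force: [-0.8, -0.2, -0.7]
width: 0.0002
grasp_force: 0.0
```

```bash
python3 - <<'E'
from h import *
st();s=env.get_state()
y=np.radians(8);xj=np.array([np.cos(y),np.sin(y),0]);h=np.array([.5950,-.3725,.115])-.066*xj
R=down(82)
plan(h+.125*xj+[0,0,.075+.017],R)
plan(h+.125*xj+[0,0,.075+.017],R,p0=h+.01*xj+[0,0,.075+.017],R0=R)
E
```

```text
t 12.3 p [ 662.  -361.6  334.8] y_yaw 82.1 z [-0.001  0.003 -1.   ] F [-0.8 -0.2 -0.7] w 0.2 q [-0.66  0.54  0.9   0.    1.7  -2.09] g 0.0
turn(tool,deg) [ 0.13 -0.1   0.14] rows>= 1 then shift mm (new axes) [  8.1  -3.8 163.8] old axes [  7.9  -4.1 163.8]
turn(tool,deg) [0. 0. 0.] rows>= 0 then shift mm (new axes) [-110.5   31.7    0. ] old axes [-110.5   31.7    0. ]
```

{"op": "apply_moves", "data": {"increments": [{"x": 0,"y": 0,"z": 0.041,"wx": 0,"wy": 0,"wz": 0,"hand": 0},{"x": 0,"y": 0,"z": 0.041,"wx": 0,"wy": 0,"wz": 0,"hand": 0},{"x": 0,"y": 0,"z": 0.041,"wx": 0,"wy": 0,"wz": 0,"hand": 0},{"x": 0,"y": 0,"z": 0.041,"wx": 0,"wy": 0,"wz": 0,"hand": 0},{"x": 0.015,"y": -0.0046,"z": 0,"wx": 0,"wy": 0,"wz": 0,"hand": 0},{"x": 0.015,"y": -0.0046,"z": 0,"wx": 0,"wy": 0,"wz": 0,"hand": 0},{"x": 0.015,"y": -0.0046,"z": 0,"wx": 0,"wy": 0,"wz": 0,"hand": 0},{"x": 0.015,"y": -0.0046,"z": 0,"wx": 0,"wy": 0,"wz": 0,"hand": 0},{"x": 0.015,"y": -0.0046,"z": 0,"wx": 0,"wy": 0,"wz": 0,"hand": 0},{"x": 0.015,"y": -0.0046,"z": 0,"wx": 0,"wy": 0,"wz": 0,"hand": 0}]}}

```text
time_s: 13.35
position: [0.5673, -0.38, 0.178]
ee_rot: [0.07, 0.998, -0.002, 0.004]
force: [5.9, 0.3, 17.7]
width: 0.0001
grasp_force: 1.6
```

{"op": "apply_moves", "data": {"increments": [{"x": 0.007,"y": -0.0021,"z": 0,"wx": 0,"wy": 0,"wz": 0,"hand": 0},{"x": 0.007,"y": -0.0021,"z": 0,"wx": 0,"wy": 0,"wz": 0,"hand": 0},{"x": 0.007,"y": -0.0021,"z": 0,"wx": 0,"wy": 0,"wz": 0,"hand": 0},{"x": 0,"y": 0,"z": 0,"wx": 0,"wy": 0,"wz": 0,"hand": 0}]}}

```text
time_s: 13.75
position: [0.5453, -0.3845, 0.1794]
ee_rot: [0.071, 0.997, -0.003, 0.004]
force: [1.3, -0.5, 0.8]
width: 0.0001
grasp_force: 0.0
```

```bash
python3 - <<'E'
from h import *
st()
cv2.imwrite("pics/l.png",cv2.resize(env.capture("side")["frame"][180:320,330:490],None,fx=3,fy=3))
E
```

```text
t 13.8 p [ 545.3 -384.5  179.4] y_yaw 81.9 z [ 0.007 -0.007 -1.   ] F [ 1.3 -0.5  0.8] w 0.1 q [-0.79  0.4   1.4  -0.    1.33 -2.22] g 0.0
```

View pics/l.png

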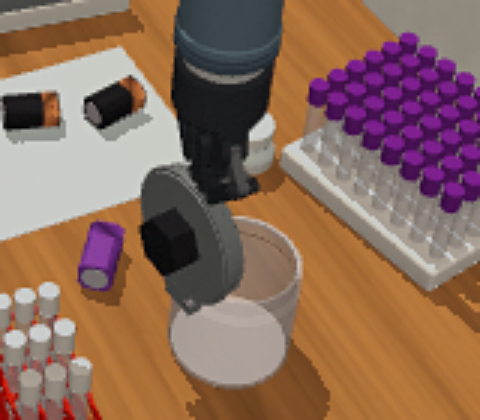

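The crop shows the cap nearly upright at crop (195,240), with the fingers behind it and the jar mouth open.

{"op": "apply_moves", "data": {"increments": [{"x": 0.006,"y": -0.0018,"z": 0,"wx": 0,"wy": 0,"wz": 0,"hand": 0},{"x": 0.006,"y": -0.0018,"z": 0,"wx": 0,"wy": 0,"wz": 0,"hand": 0},{"x": 0.006,"y": -0.0018,"z": 0,"wx": 0,"wy": 0,"wz": 0,"hand": 0},{"x": 0,"y": 0,"z": 0,"wx": 0,"wy": 0,"wz": 0,"hand": 0}]}}

```text
time_s: 14.2
position: [0.5241, -0.3847, 0.1734]
ee_rot: [0.071, 0.997, 0.0, -0.001]
force: [-0.2, 0.1, 0.1]
width: -0.0001
grasp_force: 0.0
```

{"op": "apply_moves", "data": {"increments": [{"x": 0.004,"y": -0.0012,"z": 0,"wx": 0,"wy": 0,"wz": 0,"hand": 0},{"x": 0.004,"y": -0.0012,"z": 0,"wx": 0,"wy": 0,"wz": 0,"hand": 0},{"x": 0,"y": 0,"z": 0,"wx": 0,"wy": 0,"wz": 0,"hand": 0}]}}

```text
time_s: 14.5
position: [0.5166, -0.3861, 0.174]
ee_rot: [0.071, 0.998, -0.0, -0.0]
force: [0.7, 0.3, -0.2]
width: 0.0001
grasp_force: 0.1
```

```bash
python3 - <<'E'
from h import *
st()
c=env.capture("side");P=cloud(c)
y=np.radians(8);h=np.array([.52964,-.38169,.115]);xj=np.array([np.cos(y),np.sin(y),0])
hsv=cv2.cvtColor(c["frame"],cv2.COLOR_BGR2HSV);g=(hsv[...,1]<50)&(hsv[...,2]>85)&(hsv[...,2]<140)
Q=P-h; a=Q@xj; b=Q@np.array([-np.sin(y),np.cos(y),0]); z=Q[...,2]
m=g&(np.abs(b)<.07)&(z>.02)&(z<.15)&(np.abs(a)<.06)
for lo in range(20,130,15):
    k=m&(z>lo/1e3)&(z<(lo+15)/1e3); print(lo,k.sum(),np.round(np.median(a[k])*1000,1) if k.any() else None)
E
```

```text
t 14.5 p [ 516.6 -386.1  174. ] y_yaw 81.9 z [-0. -0. -1.] F [ 0.7  0.3 -0.2] w 0.1 q [-0.83  0.37  1.46 -0.    1.32 -2.25] g 0.14675289014121518
20 1 -14.5
35 2 -9.8
50 0 None
65 1 -30.6
80 21 -27.1
95 70 -28.1
110 136 -34.8
125 3 -22.4
```

```bash
python3 - <<'E'
from h import *
R=down(82.5)
s=env.get_state();p=np.array(s["position"])+[.03,.004,.1]
plan([.5393,.3501,.110],R,p0=p-.036*R[:,2])
E
```

```text
turn(tool,deg) [-0.03  0.   -0.6 ] rows>= 1 then shift mm (new axes) [103.  725.1 200.2] old axes [110.6 724.1 199.7]
```

{"op": "apply_moves", "data": {"increments": [{"x": -0.03,"y": 0,"z": 0,"wx": 0,"wy": 0,"wz": 0,"hand": 0},{"x": 0,"y": 0,"z": -0.05,"wx": 0,"wy": 0,"wz": 0,"hand": 0},{"x": 0,"y": 0,"z": -0.05,"wx": 0,"wy": 0,"wz": -0.6,"hand": 0},{"x": 0.0065,"y": 0.0453,"z": 0,"wx": 0,"wy": 0,"wz": 0,"hand": 0.6},{"x": 0.0065,"y": 0.0453,"z": 0,"wx": 0,"wy": 0,"wz": 0,"hand": 0.6},{"x": 0.0065,"y": 0.0453,"z": 0,"wx": 0,"wy": 0,"wz": 0,"hand": 0.6},{"x": 0.0065,"y": 0.0453,"z": 0,"wx": 0,"wy": 0,"wz": 0,"hand": 0.6},{"x": 0.0065,"y": 0.0453,"z": 0,"wx": 0,"wy": 0,"wz": 0,"hand": 0.6},{"x": 0.0065,"y": 0.0453,"z": 0,"wx": 0,"wy": 0,"wz": 0,"hand": 0.6},{"x": 0.0065,"y": 0.0453,"z": 0,"wx": 0,"wy": 0,"wz": 0,"hand": 0.6},{"x": 0.0065,"y": 0.0453,"z": 0,"wx": 0,"wy": 0,"wz": 0,"hand": 0.6},{"x": 0.0065,"y": 0.0453,"z": 0,"wx": 0,"wy": 0,"wz": 0,"hand": 0.6},{"x": 0.0065,"y": 0.0453,"z": 0,"wx": 0,"wy": 0,"wz": 0,"hand": 0.6},{"x": 0.0065,"y": 0.0453,"z": 0,"wx": 0,"wy": 0,"wz": 0,"hand": 0.6},{"x": 0.0065,"y": 0.0453,"z": 0,"wx": 0,"wy": 0,"wz": 0,"hand": 0.6},{"x": 0.0065,"y": 0.0453,"z": 0,"wx": 0,"wy": 0,"wz": 0,"hand": 0.6},{"x": 0.0065,"y": 0.0453,"z": 0,"wx": 0,"wy": 0,"wz": 0,"hand": 0.6},{"x": 0.0065,"y": 0.0453,"z": 0,"wx": 0,"wy": 0,"wz": 0,"hand": 0.6},{"x": 0.0065,"y": 0.0453,"z": 0,"wx": 0,"wy": 0,"wz": 0,"hand": 0.6},{"x": 0,"y": 0,"z": 0,"wx": 0,"wy": 0,"wz": 0,"hand": 0.6}]}}

```text
time_s: 16.55
position: [0.5368, 0.3469, 0.2734]
ee_rot: [0.062, 0.998, 0.0, -0.0]
force: [0.5, -0.3, 0.0]
width: 0.0512
grasp_force: 0.0
```

```bash
python3 - <<'E'
from h import *
st();plan([.5393,.3501,.0515],down(82.5))
c=env.capture("side")
cv2.imwrite("pics/m.png",cv2.resize(c["frame"][100:340,240:470],None,fx=2.4,fy=2.4))
E
```

```text
t 16.6 p [536.8 346.9 273.4] y_yaw 82.8 z [-0.     0.001 -1.   ] F [ 0.5 -0.3  0. ] w 51.2 q [ 0.39  0.28  1.36  0.    1.5  -1.06] g 0.0
turn(tool,deg) [ 0.03 -0.    0.33] rows>= 1 then shift mm (new axes) [ -2.1   3.5 257.9] old axes [ -2.1   3.4 257.9]
```

View pics/m.png

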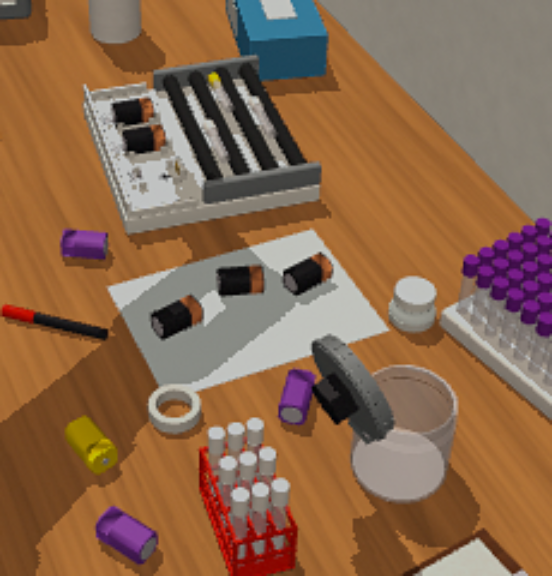

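The cap now leans open past upright at crop (355,390), the jar mouth is clear, and the cells in the bays and on the pad are unchanged.

{"op": "apply_moves", "data": {"increments": [{"x": -0.0021,"y": 0.0034,"z": 0.04,"wx": 0,"wy": 0,"wz": 0.3,"hand": 0.6},{"x": 0,"y": 0,"z": 0.04,"wx": 0,"wy": 0,"wz": 0,"hand": 0.6},{"x": 0,"y": 0,"z": 0.04,"wx": 0,"wy": 0,"wz": 0,"hand": 0.6},{"x": 0,"y": 0,"z": 0.04,"wx": 0,"wy": 0,"wz": 0,"hand": 0.6},{"x": 0,"y": 0,"z": 0.04,"wx": 0,"wy": 0,"wz": 0,"hand": 0.6},{"x": 0,"y": 0,"z": 0,"wx": 0,"wy": 0,"wz": 0,"hand": 0.6}]}}

```text
time_s: 17.2
position: [0.5364, 0.3414, 0.0673]
ee_rot: [0.069, 0.998, -0.003, -0.005]
force: [-0.8, -0.8, -0.4]
width: 0.0513
grasp_force: 0.0
```

```bash
python3 - <<'E'
from h import *
st();plan([.5393,.3501,.0515],down(82.5))
E
```

```text
t 17.2 p [536.4 341.4  67.3] y_yaw 82.1 z [-0.011 -0.006 -1.   ] F [-0.8 -0.8 -0.4] w 51.3 q [ 0.38  0.48  1.54 -0.    1.14 -1.05] g 0.0
turn(tool,deg) [-0.42 -0.56 -0.36] rows>= 1 then shift mm (new axes) [-1.4  8.8 51.8] old axes [-1.8  9.2 51.7]
```

{"op": "apply_moves", "data": {"increments": [{"x": -0.0018,"y": 0.009,"z": 0,"wx": -0.42,"wy": -0.56,"wz": -0.36,"hand": 0.6},{"x": 0,"y": 0,"z": 0.013,"wx": 0,"wy": 0,"wz": 0,"hand": 0.6},{"x": 0,"y": 0,"z": 0.013,"wx": 0,"wy": 0,"wz": 0,"hand": 0.6},{"x": 0,"y": 0,"z": 0.013,"wx": 0,"wy": 0,"wz": 0,"hand": 0.6},{"x": 0,"y": 0,"z": 0.012,"wx": 0,"wy": 0,"wz": 0,"hand": 0.6},{"x": 0,"y": 0,"z": 0,"wx": 0,"wy": 0,"wz": 0,"hand": 0.6},{"x": 0,"y": 0,"z": 0,"wx": 0,"wy": 0,"wz": 0,"hand": 0},{"x": 0,"y": 0,"z": 0,"wx": 0,"wy": 0,"wz": 0,"hand": 0},{"x": 0,"y": 0,"z": 0,"wx": 0,"wy": 0,"wz": 0,"hand": 0},{"x": 0,"y": 0,"z": 0,"wx": 0,"wy": 0,"wz": 0,"hand": 0},{"x": 0,"y": 0,"z": 0,"wx": 0,"wy": 0,"wz": 0,"hand": 0}], "grip_force": 60}}

```text
time_s: 18.3
position: [0.5438, 0.352, 0.023]
ee_rot: [0.065, 0.998, 0.001, 0.005]
force: [-2.8, -6.8, 2.8]
width: 0.0318
grasp_force: 62.5
```

```bash
python3 - <<'E'
from h import *
st();
E
```

```text
t 18.3 p [543.8 352.   23. ] y_yaw 82.6 z [ 0.009  0.002 -1.   ] F [-2.8 -6.8  2.8] w 31.8 q [ 0.39  0.55  1.54 -0.    1.05 -1.05] g 62.52922262996435
```

{"op": "apply_moves", "data": {"increments": [{"x": 0,"y": 0,"z": -0.01,"wx": 0,"wy": 0,"wz": 0,"hand": 0},{"x": 0,"y": 0,"z": -0.01,"wx": 0,"wy": 0,"wz": 0,"hand": 0},{"x": 0,"y": 0,"z": -0.02,"wx": 0,"wy": 0,"wz": 0,"hand": 0},{"x": 0,"y": 0,"z": -0.03,"wx": 0,"wy": 0,"wz": 0,"hand": 0},{"x": 0,"y": 0,"z": -0.04,"wx": 0,"wy": 0,"wz": 0,"hand": 0},{"x": 0,"y": 0,"z": -0.04,"wx": 0,"wy": 0,"wz": 0,"hand": 0},{"x": 0,"y": 0,"z": -0.04,"wx": 0,"wy": 0,"wz": 0,"hand": 0},{"x": 0,"y": 0,"z": 0,"wx": 0,"wy": 0,"wz": 0,"hand": 0}]}}

```text
time_s: 19.1
position: [0.546, 0.3552, 0.2228]
ee_rot: [0.064, 0.998, 0.007, 0.012]
force: [1.1, -0.1, 0.3]
width: 0.0315
grasp_force: 62.2
```

```bash
python3 - <<'E'
from h import *
st();c=load("top0.npz")
y=np.radians(8);xj=np.array([np.cos(y),np.sin(y),0]);J=np.array([.5950,-.3725,.0])
plan(J+.0*xj+[0,0,.24],down(82.5))
E
```

```text
t 19.1 p [546.  355.2 222.8] y_yaw 82.6 z [ 0.025  0.012 -1.   ] F [ 1.1 -0.1  0.3] w 31.5 q [ 0.39  0.32  1.42  0.    1.38 -1.05] g 62.17320961877704
turn(tool,deg) [0.86 1.32 0.11] rows>= 1 then shift mm (new axes) [-144.4 -714.5   18.8] old axes [-142.7 -715.    11.3]
```

{"op": "apply_moves", "data": {"increments": [{"x": -0.0089,"y": -0.0447,"z": 0,"wx": 0.86,"wy": 1.3,"wz": 0,"hand": 0},{"x": -0.0089,"y": -0.0447,"z": 0,"wx": 0,"wy": 0,"wz": 0,"hand": 0},{"x": -0.0089,"y": -0.0447,"z": 0,"wx": 0,"wy": 0,"wz": 0,"hand": 0},{"x": -0.0089,"y": -0.0447,"z": 0,"wx": 0,"wy": 0,"wz": 0,"hand": 0},{"x": -0.0089,"y": -0.0447,"z": 0,"wx": 0,"wy": 0,"wz": 0,"hand": 0},{"x": -0.0089,"y": -0.0447,"z": 0,"wx": 0,"wy": 0,"wz": 0,"hand": 0},{"x": -0.0089,"y": -0.0447,"z": 0,"wx": 0,"wy": 0,"wz": 0,"hand": 0},{"x": -0.0089,"y": -0.0447,"z": 0,"wx": 0,"wy": 0,"wz": 0,"hand": 0},{"x": -0.0089,"y": -0.0447,"z": 0,"wx": 0,"wy": 0,"wz": 0,"hand": 0},{"x": -0.0089,"y": -0.0447,"z": 0,"wx": 0,"wy": 0,"wz": 0,"hand": 0},{"x": -0.0089,"y": -0.0447,"z": 0,"wx": 0,"wy": 0,"wz": 0,"hand": 0},{"x": -0.0089,"y": -0.0447,"z": 0,"wx": 0,"wy": 0,"wz": 0,"hand": 0},{"x": -0.0089,"y": -0.0447,"z": 0,"wx": 0,"wy": 0,"wz": 0,"hand": 0},{"x": -0.0089,"y": -0.0447,"z": 0,"wx": 0,"wy": 0,"wz": 0,"hand": 0},{"x": -0.0089,"y": -0.0447,"z": 0,"wx": 0,"wy": 0,"wz": 0,"hand": 0},{"x": -0.0089,"y": -0.0447,"z": 0,"wx": 0,"wy": 0,"wz": 0,"hand": 0},{"x": 0,"y": 0,"z": 0,"wx": 0,"wy": 0,"wz": 0,"hand": 0}]}}

```text
time_s: 20.8
position: [0.5901, -0.3806, 0.2162]
ee_rot: [0.067, 0.998, -0.005, -0.006]
force: [-0.5, 0.4, -1.4]
width: 0.0316
grasp_force: 62.1
```

```bash
python3 - <<'E'
from h import *
st()
y=np.radians(8);xj=np.array([np.cos(y),np.sin(y),0]);yj=np.array([-np.sin(y),np.cos(y),0]);J=np.array([.5950,-.3725,.0])
plan(J+.004*xj+.014*yj+[0,0,.105],down(82.5))
E
```

```text
t 20.8 p [ 590.1 -380.6  216.2] y_yaw 82.3 z [-0.013 -0.009 -1.   ] F [-0.5  0.4 -1.4] w 31.6 q [-0.73  0.46  1.24 -0.02  1.44 -2.17] g 62.08540230989456
turn(tool,deg) [-0.58 -0.66 -0.23] rows>= 1 then shift mm (new axes) [ -3.5  22.9 147.2] old axes [ -5.1  24.4 146.9]
```

{"op": "apply_moves", "data": {"increments": [{"x": -0.005,"y": 0.018,"z": 0,"wx": -0.58,"wy": -0.66,"wz": -0.23,"hand": 0},{"x": 0,"y": 0,"z": 0.03,"wx": 0,"wy": 0,"wz": 0,"hand": 0},{"x": 0,"y": 0,"z": 0.03,"wx": 0,"wy": 0,"wz": 0,"hand": 0},{"x": 0,"y": 0,"z": 0.03,"wx": 0,"wy": 0,"wz": 0,"hand": 0},{"x": 0,"y": 0,"z": 0.03,"wx": 0,"wy": 0,"wz": 0,"hand": 0},{"x": 0,"y": 0,"z": 0.014,"wx": 0,"wy": 0,"wz": 0,"hand": 0},{"x": 0,"y": 0,"z": 0,"wx": 0,"wy": 0,"wz": 0,"hand": 0}]}}

```text
time_s: 21.5
position: [0.5999, -0.3551, 0.0861]
ee_rot: [0.062, 0.998, 0.001, 0.001]
force: [-6.2, 4.7, 15.9]
width: 0.0313
grasp_force: 70.9
```

```bash
python3 - <<'E'
from h import *
st()
y=np.radians(8);xj=np.array([np.cos(y),np.sin(y),0]);yj=np.array([-np.sin(y),np.cos(y),0]);J=np.array([.5950,-.3725,.0])
d=np.array(env.get_state()["position"])-J; print("jar frame",d@xj,d@yj)
E
```

```text
t 21.5 p [ 599.9 -355.1   86.1] y_yaw 82.9 z [ 0.002  0.002 -1.   ] F [-6.2  4.7 15.9] w 31.3 q [-0.71  0.57  1.36  0.    1.21 -2.15] g 70.92263821061351
jar frame 0.007304198099049579 0.016539402652609374
```

{"op": "apply_moves", "data": {"increments": [{"x": 0,"y": 0,"z": -0.015,"wx": 0,"wy": 0,"wz": 0,"hand": 0},{"x": 0.004,"y": -0.012,"z": 0,"wx": 0,"wy": 0,"wz": 0,"hand": 0},{"x": 0,"y": 0,"z": 0,"wx": 0,"wy": 0,"wz": 0,"hand": 0},{"x": 0,"y": 0,"z": 0.01,"wx": 0,"wy": 0,"wz": 0,"hand": 0},{"x": 0,"y": 0,"z": 0.01,"wx": 0,"wy": 0,"wz": 0,"hand": 0},{"x": 0,"y": 0,"z": 0,"wx": 0,"wy": 0,"wz": 0,"hand": 0}]}}

```text
time_s: 22.1
position: [0.5909, -0.367, 0.0735]
ee_rot: [0.063, 0.998, 0.003, -0.003]
force: [0.2, 0.4, -1.6]
width: 0.0317
grasp_force: 62.4
```

```bash
python3 - <<'E'
from h import *
st()
y=np.radians(8);xj=np.array([np.cos(y),np.sin(y),0]);yj=np.array([-np.sin(y),np.cos(y),0]);J=np.array([.5950,-.3725,.0])
d=np.array(env.get_state()["position"])-J; print("jar frame",d@xj,d@yj)
E
```

```text
t 22.1 p [ 590.9 -367.    73.5] y_yaw 82.8 z [-0.005  0.006 -1.   ] F [ 0.2  0.4 -1.6] w 31.7 q [-0.73  0.58  1.36  0.    1.2  -2.17] g 62.40378079935908
jar frame -0.0032547944011899668 0.006008267641384578
```

{"op": "apply_moves", "data": {"increments": [{"x": 0,"y": 0,"z": 0,"wx": 0,"wy": 0,"wz": 0,"hand": 0.52},{"x": 0,"y": 0,"z": 0,"wx": 0,"wy": 0,"wz": 0,"hand": 0.52},{"x": 0,"y": 0,"z": 0,"wx": 0,"wy": 0,"wz": 0,"hand": 0.52},{"x": 0,"y": 0,"z": 0,"wx": 0,"wy": 0,"wz": 0,"hand": 0.52},{"x": 0,"y": 0,"z": -0.035,"wx": 0,"wy": 0,"wz": 0,"hand": 0.52},{"x": 0,"y": 0,"z": -0.045,"wx": 0,"wy": 0,"wz": 0,"hand": 0.52},{"x": 0,"y": 0,"z": -0.045,"wx": 0,"wy": 0,"wz": 0,"hand": 0.52},{"x": 0,"y": 0,"z": -0.045,"wx": 0,"wy": 0,"wz": 0,"hand": 0.52},{"x": 0,"y": 0,"z": 0,"wx": 0,"wy": 0,"wz": 0,"hand": 0.52}]}}

```text
time_s: 23.0
position: [0.5961, -0.3717, 0.2575]
ee_rot: [0.063, 0.998, -0.004, 0.006]
force: [-0.6, -0.3, -0.1]
width: 0.0442
grasp_force: 0.0
```

{"op": "apply_moves", "data": {"increments": [{"x": 0.0101,"y": 0.045,"z": 0,"wx": 0,"wy": 0,"wz": 0,"hand": 0.6},{"x": 0.0101,"y": 0.045,"z": 0,"wx": 0,"wy": 0,"wz": 0,"hand": 0.6},{"x": 0.0101,"y": 0.045,"z": 0,"wx": 0,"wy": 0,"wz": 0,"hand": 0.6},{"x": 0.0101,"y": 0.045,"z": 0,"wx": 0,"wy": 0,"wz": 0,"hand": 0.6},{"x": 0.0101,"y": 0.045,"z": 0,"wx": 0,"wy": 0,"wz": 0,"hand": 0.6},{"x": 0.0101,"y": 0.045,"z": 0,"wx": 0,"wy": 0,"wz": 0,"hand": 0.6},{"x": 0.0101,"y": 0.045,"z": 0,"wx": 0,"wy": 0,"wz": 0,"hand": 0.6},{"x": 0.0101,"y": 0.045,"z": 0,"wx": 0,"wy": 0,"wz": 0,"hand": 0.6},{"x": 0.0101,"y": 0.045,"z": 0,"wx": 0,"wy": 0,"wz": 0,"hand": 0.6},{"x": 0.0101,"y": 0.045,"z": 0,"wx": 0,"wy": 0,"wz": 0,"hand": 0.6},{"x": 0.0101,"y": 0.045,"z": 0,"wx": 0,"wy": 0,"wz": 0,"hand": 0.6},{"x": 0.0101,"y": 0.045,"z": 0,"wx": 0,"wy": 0,"wz": 0,"hand": 0.6},{"x": 0.0101,"y": 0.045,"z": 0,"wx": 0,"wy": 0,"wz": 0,"hand": 0.6},{"x": 0.0101,"y": 0.045,"z": 0,"wx": 0,"wy": 0,"wz": 0,"hand": 0.6},{"x": 0,"y": 0,"z": 0,"wx": 0,"wy": 0,"wz": 0,"hand": 0.6},{"x": 0,"y": 0,"z": 0,"wx": 0,"wy": 0,"wz": 0,"hand": 0.6}]}}

```text
time_s: 24.6
position: [0.531, 0.2746, 0.2483]
ee_rot: [0.061, 0.998, 0.001, -0.0]
force: [-0.6, -0.2, -0.2]
width: 0.0516
grasp_force: 0.0
```

```bash
python3 - <<'E'
from h import *
st();plan([.5299,.2763,.0545],down(82.5))
E
```

```text
t 24.6 p [531.  274.6 248.3] y_yaw 83.0 z [-0.001  0.001 -1.   ] F [-0.6 -0.2 -0.2] w 51.6 q [ 0.28  0.2   1.51  0.    1.43 -1.17] g 0.0
turn(tool,deg) [ 0.08 -0.04  0.46] rows>= 1 then shift mm (new axes) [  1.3   1.6 229.8] old axes [  1.1   1.3 229.8]
```

{"op": "apply_moves", "data": {"increments": [{"x": 0.001,"y": 0.001,"z": 0.023,"wx": 0,"wy": 0,"wz": 0.46,"hand": 0.6},{"x": 0,"y": 0,"z": 0.023,"wx": 0,"wy": 0,"wz": 0,"hand": 0.6},{"x": 0,"y": 0,"z": 0.023,"wx": 0,"wy": 0,"wz": 0,"hand": 0.6},{"x": 0,"y": 0,"z": 0.023,"wx": 0,"wy": 0,"wz": 0,"hand": 0.6},{"x": 0,"y": 0,"z": 0.023,"wx": 0,"wy": 0,"wz": 0,"hand": 0.6},{"x": 0,"y": 0,"z": 0.023,"wx": 0,"wy": 0,"wz": 0,"hand": 0.6},{"x": 0,"y": 0,"z": 0.023,"wx": 0,"wy": 0,"wz": 0,"hand": 0.6},{"x": 0,"y": 0,"z": 0.023,"wx": 0,"wy": 0,"wz": 0,"hand": 0.6},{"x": 0,"y": 0,"z": 0.023,"wx": 0,"wy": 0,"wz": 0,"hand": 0.6},{"x": 0,"y": 0,"z": 0.022,"wx": 0,"wy": 0,"wz": 0,"hand": 0.6},{"x": 0,"y": 0,"z": 0,"wx": 0,"wy": 0,"wz": 0,"hand": 0.6},{"x": 0,"y": 0,"z": 0,"wx": 0,"wy": 0,"wz": 0,"hand": 0.6}]}}

```text
time_s: 25.8
position: [0.5308, 0.274, 0.0197]
ee_rot: [0.068, 0.998, 0.001, -0.001]
force: [-0.2, 0.5, 0.4]
width: 0.0513
grasp_force: 0.0
```

```bash
python3 - <<'E'
from h import *
st();plan([.5299,.2763,.0545],down(82.5))
E
```

```text
t 25.8 p [530.8 274.   19.7] y_yaw 82.3 z [-0.001  0.002 -1.   ] F [-0.2  0.5  0.4] w 51.3 q [ 0.28  0.47  1.67  0.    1.01 -1.16] g 0.0
turn(tool,deg) [ 0.08 -0.07 -0.24] rows>= 1 then shift mm (new axes) [1.2 2.2 1.2] old axes [1.2 2.2 1.2]
```

Accurate. Grip, lift and carry this cell to the jar.

{"op": "apply_moves", "data": {"increments": [{"x": 0.001,"y": 0.002,"z": 0,"wx": 0,"wy": 0,"wz": 0,"hand": 0},{"x": 0,"y": 0,"z": 0,"wx": 0,"wy": 0,"wz": 0,"hand": 0},{"x": 0,"y": 0,"z": 0,"wx": 0,"wy": 0,"wz": 0,"hand": 0},{"x": 0,"y": 0,"z": 0,"wx": 0,"wy": 0,"wz": 0,"hand": 0},{"x": 0,"y": 0,"z": 0,"wx": 0,"wy": 0,"wz": 0,"hand": 0},{"x": 0,"y": 0,"z": -0.01,"wx": 0,"wy": 0,"wz": 0,"hand": 0},{"x": 0,"y": 0,"z": -0.01,"wx": 0,"wy": 0,"wz": 0,"hand": 0},{"x": 0,"y": 0,"z": -0.02,"wx": 0,"wy": 0,"wz": 0,"hand": 0},{"x": 0,"y": 0,"z": -0.03,"wx": 0,"wy": 0,"wz": 0,"hand": 0},{"x": 0,"y": 0,"z": -0.03,"wx": 0,"wy": 0,"wz": 0,"hand": 0},{"x": 0,"y": 0,"z": -0.035,"wx": 0,"wy": 0,"wz": 0,"hand": 0},{"x": 0,"y": 0,"z": -0.035,"wx": 0,"wy": 0,"wz": 0,"hand": 0},{"x": 0,"y": 0,"z": -0.035,"wx": 0,"wy": 0,"wz": 0,"hand": 0},{"x": 0,"y": 0,"z": 0,"wx": 0,"wy": 0,"wz": 0,"hand": 0},{"x": 0,"y": 0,"z": 0,"wx": 0,"wy": 0,"wz": 0,"hand": 0}]}}

```text
time_s: 27.3
position: [0.53, 0.2774, 0.2262]
ee_rot: [0.067, 0.998, 0.002, 0.001]
force: [-0.7, -0.8, -0.8]
width: 0.0317
grasp_force: 61.2
```

```bash
python3 - <<'E'
from h import *
st()
y=np.radians(8);xj=np.array([np.cos(y),np.sin(y),0]);yj=np.array([-np.sin(y),np.cos(y),0]);J=np.array([.5950,-.3725,.0])
plan(J-.007*yj+[0,0,.25],down(82.5))
E
```

```text
t 27.3 p [530.  277.4 226.2] y_yaw 82.4 z [ 0.002  0.003 -1.   ] F [-0.7 -0.8 -0.8] w 31.7 q [ 0.28  0.22  1.53  0.    1.39 -1.16] g 61.168299559503794
turn(tool,deg) [ 0.18  0.07 -0.13] rows>= 1 then shift mm (new axes) [-151.2 -642.4   12.2] old axes [-152.6 -642.1   10.3]
```

{"op": "apply_moves", "data": {"increments": [{"x": -0.0095,"y": -0.0401,"z": 0,"wx": 0,"wy": 0,"wz": 0,"hand": 0},{"x": -0.0095,"y": -0.0401,"z": 0,"wx": 0,"wy": 0,"wz": 0,"hand": 0},{"x": -0.0095,"y": -0.0401,"z": 0,"wx": 0,"wy": 0,"wz": 0,"hand": 0},{"x": -0.0095,"y": -0.0401,"z": 0,"wx": 0,"wy": 0,"wz": 0,"hand": 0},{"x": -0.0095,"y": -0.0401,"z": 0,"wx": 0,"wy": 0,"wz": 0,"hand": 0},{"x": -0.0095,"y": -0.0401,"z": 0,"wx": 0,"wy": 0,"wz": 0,"hand": 0},{"x": -0.0095,"y": -0.0401,"z": 0,"wx": 0,"wy": 0,"wz": 0,"hand": 0},{"x": -0.0095,"y": -0.0401,"z": 0,"wx": 0,"wy": 0,"wz": 0,"hand": 0},{"x": -0.0095,"y": -0.0401,"z": 0,"wx": 0,"wy": 0,"wz": 0,"hand": 0},{"x": -0.0095,"y": -0.0401,"z": 0,"wx": 0,"wy": 0,"wz": 0,"hand": 0},{"x": -0.0095,"y": -0.0401,"z": 0,"wx": 0,"wy": 0,"wz": 0,"hand": 0},{"x": -0.0095,"y": -0.0401,"z": 0,"wx": 0,"wy": 0,"wz": 0,"hand": 0},{"x": -0.0095,"y": -0.0401,"z": 0,"wx": 0,"wy": 0,"wz": 0,"hand": 0},{"x": -0.0095,"y": -0.0401,"z": 0,"wx": 0,"wy": 0,"wz": 0,"hand": 0},{"x": -0.0095,"y": -0.0401,"z": 0,"wx": 0,"wy": 0,"wz": 0,"hand": 0},{"x": -0.0095,"y": -0.0401,"z": 0,"wx": 0,"wy": 0,"wz": 0,"hand": 0},{"x": 0,"y": 0,"z": 0,"wx": 0,"wy": 0,"wz": 0,"hand": 0},{"x": 0,"y": 0,"z": 0,"wx": 0,"wy": 0,"wz": 0,"hand": 0},{"x": 0,"y": 0,"z": 0,"wx": 0,"wy": 0,"wz": 0,"hand": 0}]}}

```text
time_s: 29.2
position: [0.5947, -0.3776, 0.2218]
ee_rot: [0.066, 0.998, 0.002, -0.001]
force: [-0.1, -0.3, -1.8]
width: 0.0312
grasp_force: 61.1
```

```bash
python3 - <<'E'
from h import *
st()
y=np.radians(8);xj=np.array([np.cos(y),np.sin(y),0]);yj=np.array([-np.sin(y),np.cos(y),0]);J=np.array([.5950,-.3725,.0])
plan(J-.007*yj+[0,0,.11],down(82.5))
c=env.capture("side");cv2.imwrite("pics/n.png",cv2.resize(c["frame"][110:310,240:480],None,fx=2.4,fy=2.4))
E
```

```text
t 29.2 p [ 594.7 -377.6  221.8] y_yaw 82.4 z [-0.002  0.004 -1.   ] F [-0.1 -0.3 -1.8] w 31.2 q [-0.73  0.46  1.23  0.    1.46 -2.17] g 61.10385389998555
turn(tool,deg) [ 0.22 -0.17 -0.12] rows>= 1 then shift mm (new axes) [ -1.4  -1.5 147.8] old axes [ -1.9  -2.  147.8]
```

View pics/n.png

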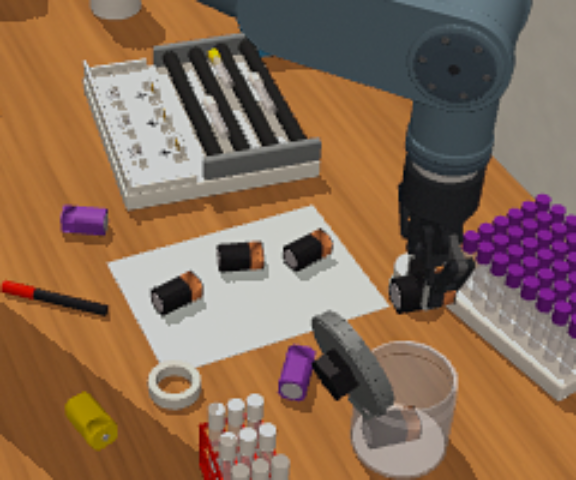

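The first old cell is in the jar at crop (395,425), the second hangs above the mouth at crop (425,290), and all bays are empty. I'll lower and release.

{"op": "apply_moves", "data": {"increments": [{"x": -0.0019,"y": -0.002,"z": 0.02,"wx": 0,"wy": 0,"wz": 0,"hand": 0},{"x": 0,"y": 0,"z": 0.025,"wx": 0,"wy": 0,"wz": 0,"hand": 0},{"x": 0,"y": 0,"z": 0.025,"wx": 0,"wy": 0,"wz": 0,"hand": 0},{"x": 0,"y": 0,"z": 0.025,"wx": 0,"wy": 0,"wz": 0,"hand": 0},{"x": 0,"y": 0,"z": 0.025,"wx": 0,"wy": 0,"wz": 0,"hand": 0},{"x": 0,"y": 0,"z": 0.02,"wx": 0,"wy": 0,"wz": 0,"hand": 0},{"x": 0,"y": 0,"z": 0,"wx": 0,"wy": 0,"wz": 0,"hand": 0},{"x": 0,"y": 0,"z": 0,"wx": 0,"wy": 0,"wz": 0,"hand": 0},{"x": 0,"y": 0,"z": 0,"wx": 0,"wy": 0,"wz": 0,"hand": 0.52},{"x": 0,"y": 0,"z": 0,"wx": 0,"wy": 0,"wz": 0,"hand": 0.52},{"x": 0,"y": 0,"z": 0,"wx": 0,"wy": 0,"wz": 0,"hand": 0.52},{"x": 0,"y": 0,"z": 0,"wx": 0,"wy": 0,"wz": 0,"hand": 0.52},{"x": 0,"y": 0,"z": -0.03,"wx": 0,"wy": 0,"wz": 0,"hand": 0.52},{"x": 0,"y": 0,"z": -0.04,"wx": 0,"wy": 0,"wz": 0,"hand": 0.52},{"x": 0,"y": 0,"z": -0.04,"wx": 0,"wy": 0,"wz": 0,"hand": 0.52},{"x": 0,"y": 0,"z": -0.04,"wx": 0,"wy": 0,"wz": 0,"hand": 0.52},{"x": 0,"y": 0,"z": 0,"wx": 0,"wy": 0,"wz": 0,"hand": 0.6}]}}

```text
time_s: 30.95
position: [0.5995, -0.384, 0.2423]
ee_rot: [0.067, 0.998, -0.003, 0.005]
force: [-0.2, -0.2, 1.6]
width: 0.051
grasp_force: 0.0
```

```bash
python3 - <<'E'
from h import *
st()
c=env.capture("top");np.savez("top1.npz",**c)
try: print("pad",cells(c,(312,135,392,245),.033))
except Exception as e: print(e)
P=cloud(c)
# jar interior dark pixels
f=c["frame"];b=np.zeros((400,640),np.uint8)
cv2.imwrite("pics/o.png",np.hstack([cv2.resize(f[160:225,160:290],None,fx=3,fy=3),cv2.resize(f[130:195,430:530],None,fx=3,fy=3)]))
plan([.444,-.0614,.1],down(90+11.5))
E
```

```text
t 30.9 p [ 599.5 -384.   242.3] y_yaw 82.3 z [ 0.009 -0.007 -1.   ] F [-0.2 -0.2  1.6] w 51.0 q [-0.74  0.45  1.2   0.    1.48 -2.17] g 0.0
pad [(444.1, -61.3, 56.4, 31.1, np.float64(11.8), [349, 221]), (548.5, -29.9, 58.0, 31.9, np.float64(-18.9), [338, 183]), (635.4, -53.3, 59.2, 31.9, np.float64(13.3), [345, 151])]
turn(tool,deg) [ -0.23   0.33 -19.15] rows>= 3 then shift mm (new axes) [ 87.1 345.8 174.5] old axes [196.8 298.6 172.4]
```

{"op": "apply_moves", "data": {"increments": [{"x": 0,"y": 0,"z": 0,"wx": 0,"wy": 0,"wz": -6.4,"hand": 0.6},{"x": 0,"y": 0,"z": 0,"wx": 0,"wy": 0,"wz": -6.4,"hand": 0.6},{"x": 0,"y": 0,"z": 0,"wx": 0,"wy": 0,"wz": -6.4,"hand": 0.6},{"x": 0,"y": 0.0432,"z": 0,"wx": 0,"wy": 0,"wz": 0,"hand": 0.6},{"x": 0,"y": 0.0432,"z": 0,"wx": 0,"wy": 0,"wz": 0,"hand": 0.6},{"x": 0,"y": 0.0432,"z": 0,"wx": 0,"wy": 0,"wz": 0,"hand": 0.6},{"x": 0,"y": 0.0432,"z": 0,"wx": 0,"wy": 0,"wz": 0,"hand": 0.6},{"x": 0,"y": 0.0432,"z": 0,"wx": 0,"wy": 0,"wz": 0,"hand": 0.6},{"x": 0,"y": 0.0432,"z": 0,"wx": 0,"wy": 0,"wz": 0,"hand": 0.6},{"x": 0,"y": 0.0432,"z": 0,"wx": 0,"wy": 0,"wz": 0,"hand": 0.6},{"x": 0,"y": 0.0432,"z": 0,"wx": 0,"wy": 0,"wz": 0,"hand": 0.6},{"x": 0.029,"y": 0,"z": 0,"wx": 0,"wy": 0,"wz": 0,"hand": 0.6},{"x": 0.029,"y": 0,"z": 0,"wx": 0,"wy": 0,"wz": 0,"hand": 0.6},{"x": 0.029,"y": 0,"z": 0,"wx": 0,"wy": 0,"wz": 0,"hand": 0.6},{"x": 0,"y": 0,"z": 0.045,"wx": 0,"wy": 0,"wz": 0,"hand": 0.6},{"x": 0,"y": 0,"z": 0.045,"wx": 0,"wy": 0,"wz": 0,"hand": 0.6},{"x": 0,"y": 0,"z": 0.045,"wx": 0,"wy": 0,"wz": 0,"hand": 0.6},{"x": 0,"y": 0,"z": 0,"wx": 0,"wy": 0,"wz": 0,"hand": 0.6},{"x": 0,"y": 0,"z": 0,"wx": 0,"wy": 0,"wz": 0,"hand": 0.6}]}}

```text
time_s: 32.9
position: [0.4414, -0.0597, 0.0987]
ee_rot: [-0.101, 0.995, 0.002, -0.001]
force: [0.3, 0.5, 0.5]
width: 0.0513
grasp_force: 0.0
```

```bash
python3 - <<'E'
from h import *
st();plan([.4441,-.0613,.0225],down(101.7))
E
```

```text
t 32.9 p [441.4 -59.7  98.7] y_yaw 101.5 z [-0.003  0.003 -1.   ] F [0.3 0.5 0.5] w 51.3 q [-0.4   0.03  2.02  0.    1.09 -2.18] g 0.0
turn(tool,deg) [ 0.21 -0.14 -0.16] rows>= 1 then shift mm (new axes) [ -2.2  -2.  112.2] old axes [ -2.5  -2.4 112.2]
```

View pics/o.png

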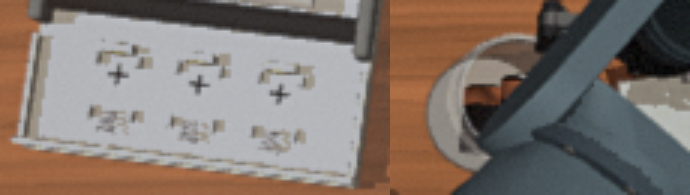

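The crop shows all three bays empty, with floor plus marks at full-frame (199,185), (226,188) and (253,191), and both old cells inside the jar at about (590,95) in the crop.

{"op": "apply_moves", "data": {"increments": [{"x": -0.0025,"y": -0.0024,"z": 0.022,"wx": 0,"wy": 0,"wz": -0.15,"hand": 0.6},{"x": 0,"y": 0,"z": 0.023,"wx": 0,"wy": 0,"wz": 0,"hand": 0.6},{"x": 0,"y": 0,"z": 0.023,"wx": 0,"wy": 0,"wz": 0,"hand": 0.6},{"x": 0,"y": 0,"z": 0.023,"wx": 0,"wy": 0,"wz": 0,"hand": 0.6},{"x": 0,"y": 0,"z": 0.02,"wx": 0,"wy": 0,"wz": 0,"hand": 0.6},{"x": 0,"y": 0,"z": 0,"wx": 0,"wy": 0,"wz": 0,"hand": 0.6},{"x": 0,"y": 0,"z": 0,"wx": 0,"wy": 0,"wz": 0,"hand": 0},{"x": 0,"y": 0,"z": 0,"wx": 0,"wy": 0,"wz": 0,"hand": 0},{"x": 0,"y": 0,"z": 0,"wx": 0,"wy": 0,"wz": 0,"hand": 0},{"x": 0,"y": 0,"z": 0,"wx": 0,"wy": 0,"wz": 0,"hand": 0},{"x": 0,"y": 0,"z": 0,"wx": 0,"wy": 0,"wz": 0,"hand": 0},{"x": 0,"y": 0,"z": 0,"wx": 0,"wy": 0,"wz": 0,"hand": 0}], "grip_force": 80}}

```text
time_s: 34.1
position: [0.4473, -0.0625, -0.0096]
ee_rot: [-0.102, 0.995, -0.0, 0.002]
force: [-1.0, 0.5, 7.0]
width: 0.0314
grasp_force: 80.1
```

```bash
cat >> h.py <<'E'
YM=np.radians(-7.26); XM=np.array([np.cos(YM),np.sin(YM),0]); YMv=np.array([-np.sin(YM),np.cos(YM),0])
BAY={1:np.array([.5204,.2016,.0465]),2:np.array([.5299,.2760,.0465]),3:np.array([.5393,.3504,.0465])}
def tilted(th): # cell plus end up by th deg, tool orientation
    return Ro.from_rotvec(-np.radians(th)*YMv).as_matrix()@down(90-7.26)
def insert(bay,g,px=.028,fl=.0015,n=8):
    """prints reported-TCP targets: pre, then rows tool increments. g = cell centre in tool frame"""
    def pose(th,plusx,lift):
        t=np.radians(th); ax=np.cos(t)*XM+np.array([0,0,np.sin(t)]); nm=-np.sin(t)*XM+np.array([0,0,np.cos(t)])
        B=BAY[bay]-[0,0,.0165]
        mc=B+(plusx-.0615*np.cos(t))*XM+np.array([0,0,lift])   # minus lower corner
        C=mc+ax*.03075+nm*.0165; R=tilted(th); return C-R@g,R
    P=[pose(27,px+.0085,.06),pose(27,px+.0085,.0035),pose(27,px,.0035)]+[pose(th,px,fl) for th in np.linspace(27,0,n+1)[1:]]
    print("pre (high)",P[0][0].round(4)); plan2(*P[0])
    for (p0,R0),(p1,R1) in zip(P[:-1],P[1:]):
        print("row",np.round(R0.T@(p1-p0)*1000,1),np.round(np.degrees(Ro.from_matrix(R0.T@R1).as_rotvec()),2))
    return P
def plan2(p,R):
    s=env.get_state();R0=Ro.from_quat(s["ee_rot"]).as_matrix(); print("turn",np.round(np.degrees(Ro.from_matrix(R0.T@R).as_rotvec()),2),"shift after",np.round(R.T@(p-s["position"])*1000,1),"shift before",np.round(R0.T@(p-s["position"])*1000,1))
def grasp(cx,cy,zc=.0165):
    s=env.get_state(); g=Ro.from_quat(s["ee_rot"]).as_matrix().T@(np.array([cx,cy,zc])-s["position"]); g[1]=0; return g
E
python3 - <<'E'
from h import *
st(); g=grasp(.4441,-.0613); print(g.round(4)); np.save("g.npy",g)
insert(1,g)
c=load("top1.npz")
for uv,b in(((199.3,184.7),3),((226.3,188.3),2),((253.3,191.3),1)):
    d=ray(c,[uv],.030)[0]-BAY[b]; print(b,"plus mark rel",round(d@XM*1000,1),round(d@YMv*1000,1))
E
```

```text
t 34.1 p [447.3 -62.5  -9.6] y_yaw 101.7 z [ 0.004  0.    -1.   ] F [-1.   0.5  7. ] w 31.4 q [-0.4   0.26  2.05  0.    0.83 -2.18] g 80.09450778365135
[ 0.0028  0.     -0.0261]
pre (high) [0.5362 0.1996 0.0967]
turn [  4.47 -26.55  18.61] shift after [-97.3 271.2 -69.7] shift before [-140.6  238.5 -105.9]
row [25.7 -0.  50.3] [0. 0. 0.]
row [ 7.6  0.  -3.9] [0. 0. 0.]
row [ 2.9 -0.   3. ] [0.   3.37 0.  ]
row [ 1.9 -0.   1.4] [0.   3.37 0.  ]
row [1.7 0.  1.6] [ 0.    3.38 -0.  ]
row [ 1.5 -0.   1.7] [0.   3.37 0.  ]
row [ 1.3 -0.   1.8] [ 0.    3.38 -0.  ]
row [1.1 0.  1.9] [0.   3.38 0.  ]
row [0.9 0.  1.9] [ 0.    3.37 -0.  ]
row [ 0.7 -0.   2. ] [0.   3.38 0.  ]
3 plus mark rel 11.9 2.2
2 plus mark rel 10.8 1.5
1 plus mark rel 11.4 1.4
```

{"op": "apply_moves", "data": {"increments": [{"x": 0,"y": 0,"z": -0.03,"wx": 0,"wy": 0,"wz": 0,"hand": 0},{"x": 0,"y": 0,"z": -0.04,"wx": 0,"wy": 0,"wz": 0,"hand": 0},{"x": 0,"y": 0,"z": -0.04,"wx": 0,"wy": 0,"wz": 0,"hand": 0},{"x": 0,"y": 0,"z": 0,"wx": 0,"wy": 0,"wz": 6.3,"hand": 0},{"x": 0,"y": 0,"z": 0,"wx": 0,"wy": 0,"wz": 6.3,"hand": 0},{"x": 0,"y": 0,"z": 0,"wx": 0,"wy": 0,"wz": 6.3,"hand": 0},{"x": 0,"y": 0,"z": 0,"wx": 0,"wy": -6.75,"wz": 0,"hand": 0},{"x": 0,"y": 0,"z": 0,"wx": 0,"wy": -6.75,"wz": 0,"hand": 0},{"x": 0,"y": 0,"z": 0,"wx": 0,"wy": -6.75,"wz": 0,"hand": 0},{"x": 0,"y": 0,"z": 0,"wx": 0,"wy": -6.75,"wz": 0,"hand": 0},{"x": 0,"y": 0,"z": 0,"wx": 0,"wy": 0,"wz": 0,"hand": 0}]}}

```text
time_s: 35.2
position: [0.4416, -0.0599, 0.0961]
ee_rot: [0.062, 0.971, -0.013, 0.232]
force: [-0.9, 0.7, -2.8]
width: 0.031
grasp_force: 79.8
```

```bash
echo 'BAY={k:v+.0014*YMv for k,v in BAY.items()}' >> h.py; python3 - <<'E'
from h import *
st(); insert(1,np.load("g.npy"),n=1)
E
```

```text
t 35.2 p [441.6 -59.9  96.1] y_yaw 82.8 z [ 0.448 -0.054 -0.892] F [-0.9  0.7 -2.8] w 31.0 q [-0.56 -0.31  2.41  0.33  0.64 -2.22] g 79.83326319605112
pre (high) [0.5364 0.201  0.0967]
turn [ 0.2  -0.17 -0.07] shift after [-54.7 270.8  27.1] shift before [-54.5 270.8  27.9]
row [25.7 -0.  50.3] [0. 0. 0.]
row [ 7.6  0.  -3.9] [0. 0. 0.]
row [14.9 -0.  12.9] [ 0. 27.  0.]
```

{"op": "apply_moves", "data": {"increments": [{"x": -0.0068,"y": 0.0339,"z": 0.0034,"wx": 0,"wy": 0,"wz": 0,"hand": 0},{"x": -0.0068,"y": 0.0339,"z": 0.0034,"wx": 0,"wy": 0,"wz": 0,"hand": 0},{"x": -0.0068,"y": 0.0339,"z": 0.0034,"wx": 0,"wy": 0,"wz": 0,"hand": 0},{"x": -0.0068,"y": 0.0339,"z": 0.0034,"wx": 0,"wy": 0,"wz": 0,"hand": 0},{"x": -0.0068,"y": 0.0339,"z": 0.0034,"wx": 0,"wy": 0,"wz": 0,"hand": 0},{"x": -0.0068,"y": 0.0339,"z": 0.0034,"wx": 0,"wy": 0,"wz": 0,"hand": 0},{"x": -0.0068,"y": 0.0339,"z": 0.0034,"wx": 0,"wy": 0,"wz": 0,"hand": 0},{"x": -0.0068,"y": 0.0339,"z": 0.0034,"wx": 0,"wy": 0,"wz": 0,"hand": 0},{"x": 0,"y": 0,"z": 0,"wx": 0,"wy": 0,"wz": 0,"hand": 0},{"x": 0,"y": 0,"z": 0,"wx": 0,"wy": 0,"wz": 0,"hand": 0}]}}

```text
time_s: 36.2
position: [0.5409, 0.2007, 0.0999]
ee_rot: [0.061, 0.97, -0.014, 0.233]
force: [-0.9, -1.0, -1.0]
width: 0.0311
grasp_force: 80.1
```

```bash
python3 - <<'E'
from h import *
st(); insert(1,np.load("g.npy"),n=1)
c=env.capture("side");cv2.imwrite("pics/p.png",cv2.resize(c["frame"][110:230,250:390],None,fx=4.5,fy=4.5))
E
```

```text
t 36.2 p [540.9 200.7  99.9] y_yaw 82.8 z [ 0.451 -0.056 -0.891] F [-0.9 -1.  -1. ] w 31.1 q [ 0.25  0.1   2.04 -0.3   0.58 -0.98] g 80.08718311786652
pre (high) [0.5364 0.201  0.0967]
turn [0.09 0.   0.07] shift after [ 5.5 -0.3  0.8] shift before [ 5.5 -0.3  0.8]
row [25.7 -0.  50.3] [0. 0. 0.]
row [ 7.6  0.  -3.9] [0. 0. 0.]
row [14.9 -0.  12.9] [ 0. 27.  0.]
```

View pics/p.png

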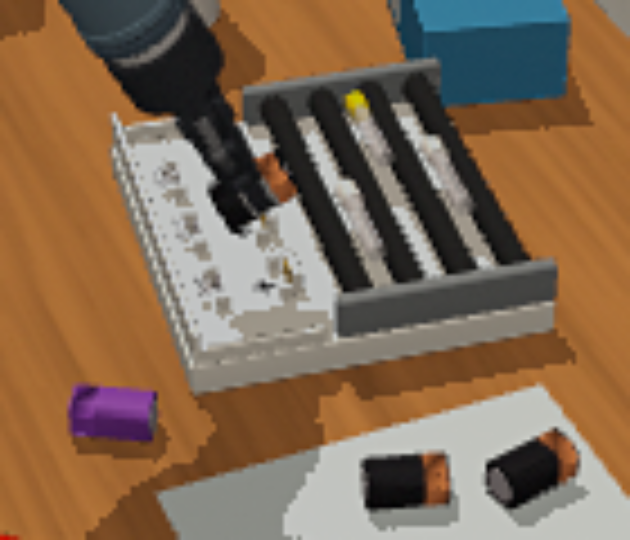

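The cell is held tilted, minus end low, above bay 1 with its plus end (copper) toward the rollers.

{"op": "apply_moves", "data": {"increments": [{"x": 0.0055,"y": 0,"z": 0.0008,"wx": 0,"wy": 0,"wz": 0,"hand": 0},{"x": 0.0064,"y": 0,"z": 0.0126,"wx": 0,"wy": 0,"wz": 0,"hand": 0},{"x": 0.0064,"y": 0,"z": 0.0126,"wx": 0,"wy": 0,"wz": 0,"hand": 0},{"x": 0.0064,"y": 0,"z": 0.0126,"wx": 0,"wy": 0,"wz": 0,"hand": 0},{"x": 0.0064,"y": 0,"z": 0.0115,"wx": 0,"wy": 0,"wz": 0,"hand": 0},{"x": 0,"y": 0,"z": 0,"wx": 0,"wy": 0,"wz": 0,"hand": 0},{"x": 0,"y": 0,"z": 0,"wx": 0,"wy": 0,"wz": 0,"hand": 0}]}}

```text
time_s: 36.95
position: [0.535, 0.1998, 0.0403]
ee_rot: [0.062, 0.97, -0.014, 0.233]
force: [3.1, -0.4, -1.5]
width: 0.0314
grasp_force: 80.6
```

```bash
python3 - <<'E'
from h import *
st(); P=insert(1,np.load("g.npy"),n=8); plan2(*P[2])
E
```

```text
t 37.0 p [535.  199.8  40.3] y_yaw 82.8 z [ 0.45  -0.056 -0.891] F [ 3.1 -0.4 -1.5] w 31.4 q [ 0.25  0.21  2.07 -0.39  0.45 -0.88] g 80.56470606476068
pre (high) [0.5364 0.201  0.0967]
turn [ 0.1  -0.01 -0.04] shift after [-26.7   1.3 -49.7] shift before [-26.7   1.4 -49.7]
row [25.7 -0.  50.3] [0. 0. 0.]
row [ 7.6  0.  -3.9] [0. 0. 0.]
row [ 2.9 -0.   3. ] [0.   3.37 0.  ]
row [ 1.9 -0.   1.4] [0.   3.37 0.  ]
row [1.7 0.  1.6] [ 0.    3.38 -0.  ]
row [ 1.5 -0.   1.7] [0.   3.37 0.  ]
row [ 1.3 -0.   1.8] [ 0.    3.38 -0.  ]
row [1.1 0.  1.9] [0.   3.38 0.  ]
row [0.9 0.  1.9] [ 0.    3.37 -0.  ]
row [ 0.7 -0.   2. ] [0.   3.38 0.  ]
turn [ 0.1  -0.01 -0.04] shift after [ 6.5  1.3 -3.2] shift before [ 6.5  1.3 -3.2]
```

{"op": "apply_moves", "data": {"increments": [{"x": 0.0033,"y": 0.0007,"z": -0.0016,"wx": 0,"wy": 0,"wz": 0,"hand": 0},{"x": 0.0032,"y": 0.0006,"z": -0.0016,"wx": 0,"wy": 0,"wz": 0,"hand": 0},{"x": 0,"y": 0,"z": 0,"wx": 0,"wy": 0,"wz": 0,"hand": 0},{"x": 0.0029,"y": 0,"z": 0.003,"wx": 0,"wy": 3.37,"wz": 0,"hand": 0},{"x": 0.0019,"y": 0,"z": 0.0014,"wx": 0,"wy": 3.37,"wz": 0,"hand": 0},{"x": 0.0017,"y": 0,"z": 0.0016,"wx": 0,"wy": 3.37,"wz": 0,"hand": 0},{"x": 0.0015,"y": 0,"z": 0.0017,"wx": 0,"wy": 3.37,"wz": 0,"hand": 0},{"x": 0,"y": 0,"z": 0,"wx": 0,"wy": 0,"wz": 0,"hand": 0}]}}

```text
time_s: 37.75
position: [0.5261, 0.203, 0.0319]
ee_rot: [0.063, 0.991, -0.006, 0.119]
force: [4.9, -1.7, 5.9]
width: 0.0312
grasp_force: 81.7
```

```bash
python3 - <<'E' | tail -4
from h import *
st(); P=insert(1,np.load("g.npy"),n=8); plan2(*P[6]);st()
E
```

```text
row [0.9 0.  1.9] [ 0.    3.37 -0.  ]
row [ 0.7 -0.   2. ] [0.   3.38 0.  ]
turn [ 0.18  0.18 -0.05] shift after [ 2.8 -0.7  1.3] shift before [ 2.8 -0.8  1.3]
t 37.8 p [526.1 203.   31.9] y_yaw 82.7 z [ 0.235 -0.027 -0.972] F [ 4.9 -1.7  5.9] w 31.2 q [ 0.2   0.27  1.94 -0.11  0.71 -1.16] g 81.70261010527611
```

{"op": "apply_moves", "data": {"increments": [{"x": 0.003,"y": -0.0007,"z": 0,"wx": 0,"wy": 0,"wz": 0,"hand": 0},{"x": 0,"y": 0,"z": 0,"wx": 0,"wy": 0,"wz": 0,"hand": 0},{"x": 0,"y": 0,"z": 0,"wx": 0,"wy": 0,"wz": 0,"hand": 0}]}}

```text
time_s: 38.05
position: [0.5233, 0.2033, 0.0317]
ee_rot: [0.062, 0.991, -0.006, 0.121]
force: [8.0, -2.0, 3.6]
width: 0.031
grasp_force: 81.6
```

```bash
python3 - <<'E' | tail -2
from h import *
P=insert(1,np.load("g.npy"),n=8); plan2(*P[6]);st()
E
```

```text
turn [0.22 0.44 0.03] shift after [-0.  -0.6  1.8] shift before [-0.  -0.6  1.8]
t 38.0 p [523.3 203.3  31.7] y_yaw 82.8 z [ 0.239 -0.027 -0.971] F [ 8.  -2.   3.6] w 31.0 q [ 0.2   0.27  1.95 -0.12  0.7  -1.16] g 81.57844427973032
```

{"op": "apply_moves", "data": {"increments": [{"x": 0.0015,"y": -0.0003,"z": 0.0018,"wx": 0,"wy": 3.37,"wz": 0,"hand": 0},{"x": 0.0013,"y": -0.0003,"z": 0.0019,"wx": 0,"wy": 3.37,"wz": 0,"hand": 0},{"x": 0.001,"y": 0,"z": 0.0019,"wx": 0,"wy": 3.37,"wz": 0,"hand": 0},{"x": 0.0008,"y": 0,"z": 0.002,"wx": 0,"wy": 3.37,"wz": 0,"hand": 0},{"x": 0,"y": 0,"z": 0,"wx": 0,"wy": 0,"wz": 0,"hand": 0},{"x": 0,"y": 0,"z": 0,"wx": 0,"wy": 0,"wz": 0,"hand": 0}]}}

```text
time_s: 38.65
position: [0.5196, 0.2031, 0.0224]
ee_rot: [0.063, 0.998, 0.002, 0.003]
force: [7.4, 1.1, 1.7]
width: 0.0311
grasp_force: 81.3
```

```bash
python3 - <<'E' | tail -2
from h import *
P=insert(1,np.load("g.npy"),n=8); plan2(*P[-1]);st()
E
```

```text
turn [0.2  0.38 0.01] shift after [-1.  -0.   0.5] shift before [-1.  -0.   0.5]
t 38.6 p [519.6 203.1  22.4] y_yaw 82.7 z [ 0.007  0.003 -1.   ] F [7.4 1.1 1.7] w 31.1 q [ 0.16  0.39  1.78  0.    0.97 -1.29] g 81.33999187499285
```

{"op": "apply_moves", "data": {"increments": [{"x": -0.0025,"y": 0,"z": 0.0015,"wx": 0,"wy": 0,"wz": 0,"hand": 0},{"x": 0,"y": 0,"z": 0,"wx": 0,"wy": 0,"wz": 0,"hand": 0},{"x": 0,"y": 0,"z": 0,"wx": 0,"wy": 0,"wz": 0,"hand": 0.58},{"x": 0,"y": 0,"z": 0,"wx": 0,"wy": 0,"wz": 0,"hand": 0.58},{"x": 0,"y": 0,"z": 0,"wx": 0,"wy": 0,"wz": 0,"hand": 0.58},{"x": 0,"y": 0,"z": 0,"wx": 0,"wy": 0,"wz": 0,"hand": 0.58},{"x": 0,"y": 0,"z": -0.02,"wx": 0,"wy": 0,"wz": 0,"hand": 0.58},{"x": 0,"y": 0,"z": -0.03,"wx": 0,"wy": 0,"wz": 0,"hand": 0.58},{"x": 0,"y": 0,"z": -0.035,"wx": 0,"wy": 0,"wz": 0,"hand": 0.6},{"x": 0,"y": -0.045,"z": -0.03,"wx": 0,"wy": 0,"wz": 0,"hand": 0.6},{"x": 0,"y": -0.045,"z": 0,"wx": 0,"wy": 0,"wz": 0,"hand": 0.6},{"x": 0,"y": 0,"z": 0,"wx": 0,"wy": 0,"wz": 0,"hand": 0.6}]}}

```text
time_s: 39.85
position: [0.5084, 0.1123, 0.1329]
ee_rot: [0.065, 0.998, 0.0, 0.001]
force: [0.1, 0.6, -0.0]
width: 0.0514
grasp_force: 0.0
```

```bash
python3 - <<'E'
from h import *
st();c=env.capture("top");np.savez("top2.npz",**c)
for box,z in(((315,135,392,205),.033),((170,165,285,218),.063)):
    for k in cells(c,box,z):
        print(k)
        if z>.05 and k[2]<80:
            for b in(1,2,3):
                d=np.array([k[0],k[1],46.5])/1000-BAY[b]; print(b,(d@XM*1000).round(1),(d@YMv*1000).round(1))
plan([.5485,-.0299,.0225],down(90-18.9))
E
```

```text
t 39.9 p [508.4 112.3 132.9] y_yaw 82.6 z [ 0.002  0.    -1.   ] F [ 0.1  0.6 -0. ] w 51.4 q [-0.01  0.15  1.82  0.    1.18 -1.45] g 0.0
(547.6, -30.0, 57.8, 32.0, np.float64(-17.8), [338, 183])
(635.4, -53.3, 59.2, 31.9, np.float64(13.3), [346, 152])
(523.7, 193.7, 140.6, 139.5, np.float64(174.3), [243, 196])
turn(tool,deg) [ 0.09  0.02 11.49] rows>= 2 then shift mm (new axes) [ -84.9 -123.2  145.8] old axes [ -58.6 -137.9  145.6]h.py:25: RuntimeWarning: Mean of empty slice.
  v,u=np.nonzero(cop&(mk>0)); q=ray(c,np.c_[u,v].mean(0)[None],zt)[0]*1000
  ret = um.true_divide(
```

{"op": "apply_moves", "data": {"increments": [{"x": 0,"y": 0,"z": 0,"wx": 0,"wy": 0,"wz": 5.5,"hand": 0.6},{"x": 0,"y": 0,"z": 0,"wx": 0,"wy": 0,"wz": 5.5,"hand": 0.6},{"x": -0.017,"y": -0.0246,"z": 0,"wx": 0,"wy": 0,"wz": 0,"hand": 0.6},{"x": -0.017,"y": -0.0246,"z": 0,"wx": 0,"wy": 0,"wz": 0,"hand": 0.6},{"x": -0.017,"y": -0.0246,"z": 0,"wx": 0,"wy": 0,"wz": 0,"hand": 0.6},{"x": -0.017,"y": -0.0246,"z": 0,"wx": 0,"wy": 0,"wz": 0,"hand": 0.6},{"x": -0.017,"y": -0.0246,"z": 0,"wx": 0,"wy": 0,"wz": 0,"hand": 0.6},{"x": 0,"y": 0,"z": 0.025,"wx": 0,"wy": 0,"wz": 0,"hand": 0.6},{"x": 0,"y": 0,"z": 0.025,"wx": 0,"wy": 0,"wz": 0,"hand": 0.6},{"x": 0,"y": 0,"z": 0,"wx": 0,"wy": 0,"wz": 0,"hand": 0.6},{"x": 0,"y": 0,"z": 0,"wx": 0,"wy": 0,"wz": 0,"hand": 0.6}]}}

```text
time_s: 41.0
position: [0.5501, -0.0262, 0.0812]
ee_rot: [0.158, 0.987, 0.001, -0.001]
force: [0.3, -0.3, 1.2]
width: 0.0511
grasp_force: 0.0
```

```bash
python3 - 2>/dev/null <<'E'
from h import *
st();c=env.capture("top");np.savez("top3.npz",**c)
for k in cells(c,(170,170,285,218),.063):
    print(k)
    d=np.array([k[0],k[1],46.5])/1000-BAY[1]; print((d@XM*1000).round(1),(d@YMv*1000).round(1))
c=env.capture("side");print("side pad",cells(c,(290,195,395,250),.033))
plan([.5478,-.0300,.0225],down(71.7))
E
```

```text
t 41.0 p [550.1 -26.2  81.2] y_yaw 71.8 z [-0.002  0.003 -1.   ] F [ 0.3 -0.3  1.2] w 51.1 q [-0.26  0.28  1.77  0.    1.09 -1.52] g 0.0
(520.3, 202.6, 59.7, 34.4, np.float64(-6.8), [251, 193])
-0.2 -0.4
side pad [(542.1, -40.5, 58.0, 40.6, np.float64(-17.2), [339, 215]), (633.0, -62.8, 69.6, 37.6, np.float64(15.0), [367, 212])]
turn(tool,deg) [0.11 0.07 0.14] rows>= 1 then shift mm (new axes) [ 2.5 -4.2 96.4] old axes [ 2.6 -4.4 96.3]
```

Bay 1's cell is seated within 0.5 mm of where the old cells lay. Next fresh cell.

{"op": "apply_moves", "data": {"increments": [{"x": 0.0026,"y": -0.0044,"z": 0.016,"wx": 0,"wy": 0,"wz": 0.14,"hand": 0.6},{"x": 0,"y": 0,"z": 0.02,"wx": 0,"wy": 0,"wz": 0,"hand": 0.6},{"x": 0,"y": 0,"z": 0.02,"wx": 0,"wy": 0,"wz": 0,"hand": 0.6},{"x": 0,"y": 0,"z": 0.02,"wx": 0,"wy": 0,"wz": 0,"hand": 0.6},{"x": 0,"y": 0,"z": 0.018,"wx": 0,"wy": 0,"wz": 0,"hand": 0.6},{"x": 0,"y": 0,"z": 0,"wx": 0,"wy": 0,"wz": 0,"hand": 0.6},{"x": 0,"y": 0,"z": 0,"wx": 0,"wy": 0,"wz": 0,"hand": 0},{"x": 0,"y": 0,"z": 0,"wx": 0,"wy": 0,"wz": 0,"hand": 0},{"x": 0,"y": 0,"z": 0,"wx": 0,"wy": 0,"wz": 0,"hand": 0},{"x": 0,"y": 0,"z": 0,"wx": 0,"wy": 0,"wz": 0,"hand": 0},{"x": 0,"y": 0,"z": 0,"wx": 0,"wy": 0,"wz": 0,"hand": 0},{"x": 0,"y": 0,"z": 0,"wx": 0,"wy": 0,"wz": 0,"hand": 0}], "grip_force": 80}}

```text
time_s: 42.3
position: [0.5484, -0.0306, -0.0105]
ee_rot: [0.159, 0.987, 0.001, 0.002]
force: [-1.0, 1.3, 6.8]
width: 0.0313
grasp_force: 80.2
```

```bash
python3 - <<'E'
from h import *
st(); g=grasp(.5478,-.03); print(g.round(4)); np.save("g.npy",g)
P=insert(2,g,n=1)
E
```

```text
t 42.3 p [548.4 -30.6 -10.5] y_yaw 71.7 z [ 0.003  0.001 -1.   ] F [-1.   1.3  6.8] w 31.3 q [-0.27  0.43  1.8   0.    0.9  -1.53] g 80.17272222787142
[ 0.0006  0.     -0.027 ]
pre (high) [0.5444 0.2756 0.0949]
turn [ -2.51 -26.75 -10.9 ] shift after [  -9.9  303.2 -113.3] shift before [  99.8  289.6 -105.1]
row [25.7 -0.  50.3] [0. 0. 0.]
row [ 7.6  0.  -3.9] [0. 0. 0.]
row [15.1 -0.  11.8] [ 0. 27.  0.]
```

{"op": "apply_moves", "data": {"increments": [{"x": 0,"y": 0,"z": -0.03,"wx": 0,"wy": 0,"wz": 0,"hand": 0},{"x": 0,"y": 0,"z": -0.04,"wx": 0,"wy": 0,"wz": 0,"hand": 0},{"x": 0,"y": 0,"z": -0.04,"wx": 0,"wy": 0,"wz": 0,"hand": 0},{"x": 0,"y": 0,"z": 0,"wx": 0,"wy": 0,"wz": -5.5,"hand": 0},{"x": 0,"y": 0,"z": 0,"wx": 0,"wy": 0,"wz": -5.5,"hand": 0},{"x": 0,"y": 0,"z": 0,"wx": 0,"wy": -6.75,"wz": 0,"hand": 0},{"x": 0,"y": 0,"z": 0,"wx": 0,"wy": -6.75,"wz": 0,"hand": 0},{"x": 0,"y": 0,"z": 0,"wx": 0,"wy": -6.75,"wz": 0,"hand": 0},{"x": 0,"y": 0,"z": 0,"wx": 0,"wy": -6.75,"wz": 0,"hand": 0},{"x": 0,"y": 0,"z": 0,"wx": 0,"wy": 0,"wz": 0,"hand": 0}]}}

```text
time_s: 43.3
position: [0.5416, -0.0287, 0.0945]
ee_rot: [0.063, 0.971, -0.013, 0.23]
force: [-1.0, -0.1, -3.0]
width: 0.0314
grasp_force: 79.6
```

```bash
python3 - <<'E'
from h import *
st(); insert(2,np.load("g.npy"),n=1)
E
```

```text
t 43.3 p [541.6 -28.7  94.5] y_yaw 82.7 z [ 0.445 -0.054 -0.894] F [-1.  -0.1 -3. ] w 31.4 q [-0.33 -0.02  2.18  0.18  0.54 -1.91] g 79.55172345042229
pre (high) [0.5444 0.2756 0.0949]
turn [ 0.14 -0.34 -0.16] shift after [ 31.6 302.2 -16.6] shift before [ 32.5 302.1 -15.7]
row [25.7 -0.  50.3] [0. 0. 0.]
row [ 7.6  0.  -3.9] [0. 0. 0.]
row [15.1 -0.  11.8] [ 0. 27.  0.]
```

{"op": "apply_moves", "data": {"increments": [{"x": 0.0036,"y": 0.0336,"z": -0.0018,"wx": 0,"wy": -0.3,"wz": 0,"hand": 0},{"x": 0.0036,"y": 0.0336,"z": -0.0018,"wx": 0,"wy": 0,"wz": 0,"hand": 0},{"x": 0.0036,"y": 0.0336,"z": -0.0018,"wx": 0,"wy": 0,"wz": 0,"hand": 0},{"x": 0.0036,"y": 0.0336,"z": -0.0018,"wx": 0,"wy": 0,"wz": 0,"hand": 0},{"x": 0.0036,"y": 0.0336,"z": -0.0018,"wx": 0,"wy": 0,"wz": 0,"hand": 0},{"x": 0.0036,"y": 0.0336,"z": -0.0018,"wx": 0,"wy": 0,"wz": 0,"hand": 0},{"x": 0.0036,"y": 0.0336,"z": -0.0018,"wx": 0,"wy": 0,"wz": 0,"hand": 0},{"x": 0.0036,"y": 0.0336,"z": -0.0018,"wx": 0,"wy": 0,"wz": 0,"hand": 0},{"x": 0.0036,"y": 0.0336,"z": -0.0018,"wx": 0,"wy": 0,"wz": 0,"hand": 0},{"x": 0,"y": 0,"z": 0,"wx": 0,"wy": 0,"wz": 0,"hand": 0},{"x": 0,"y": 0,"z": 0,"wx": 0,"wy": 0,"wz": 0,"hand": 0},{"x": 0,"y": 0,"z": 0,"wx": 0,"wy": 0,"wz": 0,"hand": 0}]}}

```text
time_s: 44.5
position: [0.55, 0.2734, 0.098]
ee_rot: [0.063, 0.97, -0.015, 0.235]
force: [-0.2, 0.5, -2.1]
width: 0.0312
grasp_force: 79.9
```

```bash
python3 - <<'E'
from h import *
st(); P=insert(2,np.load("g.npy"),n=1);plan2(*P[1])
E
```

```text
t 44.5 p [550.  273.4  98. ] y_yaw 82.6 z [ 0.454 -0.059 -0.889] F [-0.2  0.5 -2.1] w 31.2 q [ 0.4   0.2   1.93 -0.4   0.63 -0.77] g 79.86697778105736
pre (high) [0.5444 0.2756 0.0949]
turn [-0.04  0.27 -0.16] shift after [6.6 1.4 0.1] shift before [6.6 1.4 0. ]
row [25.7 -0.  50.3] [0. 0. 0.]
row [ 7.6  0.  -3.9] [0. 0. 0.]
row [15.1 -0.  11.8] [ 0. 27.  0.]
turn [-0.04  0.27 -0.16] shift after [32.3  1.4 50.4] shift before [32.5  1.4 50.3]
```

{"op": "apply_moves", "data": {"increments": [{"x": 0.0066,"y": 0.0014,"z": 0,"wx": 0,"wy": 0.27,"wz": 0,"hand": 0},{"x": 0.0064,"y": 0,"z": 0.0126,"wx": 0,"wy": 0,"wz": 0,"hand": 0},{"x": 0.0064,"y": 0,"z": 0.0126,"wx": 0,"wy": 0,"wz": 0,"hand": 0},{"x": 0.0064,"y": 0,"z": 0.0126,"wx": 0,"wy": 0,"wz": 0,"hand": 0},{"x": 0.0064,"y": 0,"z": 0.0115,"wx": 0,"wy": 0,"wz": 0,"hand": 0},{"x": 0,"y": 0,"z": 0,"wx": 0,"wy": 0,"wz": 0,"hand": 0},{"x": 0.0038,"y": 0,"z": -0.0018,"wx": 0,"wy": 0,"wz": 0,"hand": 0},{"x": 0.0038,"y": 0,"z": -0.0018,"wx": 0,"wy": 0,"wz": 0,"hand": 0},{"x": 0,"y": 0,"z": 0,"wx": 0,"wy": 0,"wz": 0,"hand": 0},{"x": 0,"y": 0,"z": 0,"wx": 0,"wy": 0,"wz": 0,"hand": 0}]}}

```text
time_s: 45.5
position: [0.536, 0.2777, 0.0402]
ee_rot: [0.062, 0.97, -0.014, 0.234]
force: [4.6, -2.7, -3.2]
width: 0.0316
grasp_force: 79.6
```

```bash
python3 - <<'E'
from h import *
st(); P=insert(2,np.load("g.npy"),n=8);plan2(*P[2])
E
```

```text
t 45.5 p [536.  277.7  40.2] y_yaw 82.7 z [ 0.453 -0.056 -0.89 ] F [ 4.6 -2.7 -3.2] w 31.6 q [ 0.41  0.29  1.97 -0.49  0.52 -0.65] g 79.62569117546082
pre (high) [0.5444 0.2756 0.0949]
turn [ 0.11  0.15 -0.12] shift after [-32.5  -1.1 -44.8] shift before [-32.6  -0.9 -44.8]
row [25.7 -0.  50.3] [0. 0. 0.]
row [ 7.6  0.  -3.9] [0. 0. 0.]
row [ 3.  -0.   2.9] [0.   3.37 0.  ]
row [ 1.9 -0.   1.3] [0.   3.37 0.  ]
row [ 1.8 -0.   1.4] [ 0.    3.38 -0.  ]
row [1.6 0.  1.6] [0.   3.37 0.  ]
row [ 1.4 -0.   1.7] [ 0.    3.38 -0.  ]
row [1.2 0.  1.7] [0.   3.38 0.  ]
row [ 1.  -0.   1.8] [ 0.    3.37 -0.  ]
row [ 0.8 -0.   1.8] [0.   3.38 0.  ]
turn [ 0.11  0.15 -0.12] shift after [ 0.7 -1.1  1.6] shift before [ 0.7 -1.1  1.6]
```

{"op": "apply_moves", "data": {"increments": [{"x": 0.0007,"y": -0.0008,"z": 0.001,"wx": 0,"wy": 0,"wz": 0,"hand": 0},{"x": 0.003,"y": 0,"z": 0.0029,"wx": 0,"wy": 3.37,"wz": 0,"hand": 0},{"x": 0.0022,"y": 0,"z": 0.0013,"wx": 0,"wy": 3.37,"wz": 0,"hand": 0},{"x": 0.0021,"y": 0,"z": 0.0014,"wx": 0,"wy": 3.37,"wz": 0,"hand": 0},{"x": 0.0019,"y": 0,"z": 0.0016,"wx": 0,"wy": 3.37,"wz": 0,"hand": 0},{"x": 0,"y": 0,"z": 0,"wx": 0,"wy": 0,"wz": 0,"hand": 0},{"x": 0,"y": 0,"z": 0,"wx": 0,"wy": 0,"wz": 0,"hand": 0}]}}

```text
time_s: 46.2
position: [0.5318, 0.2781, 0.0299]
ee_rot: [0.064, 0.991, -0.006, 0.121]
force: [5.6, -1.0, 3.1]
width: 0.0315
grasp_force: 80.8
```

```bash
python3 - <<'E' | tail -2
from h import *
P=insert(2,np.load("g.npy"),n=8);plan2(*P[6]);st()
E
```

```text
turn [ 0.21  0.41 -0.13] shift after [ 0.7 -0.9  1.1] shift before [ 0.7 -0.9  1.1]
t 46.2 p [531.8 278.1  29.9] y_yaw 82.7 z [ 0.239 -0.027 -0.971] F [ 5.6 -1.   3.1] w 31.5 q [ 0.34  0.35  1.83 -0.16  0.74 -0.99] g 80.75471967458725
```

{"op": "apply_moves", "data": {"increments": [{"x": 0.0035,"y": -0.0005,"z": -0.0005,"wx": 0,"wy": 0,"wz": 0,"hand": 0},{"x": 0,"y": 0,"z": 0,"wx": 0,"wy": 0,"wz": 0,"hand": 0},{"x": 0,"y": 0,"z": 0,"wx": 0,"wy": 0,"wz": 0,"hand": 0}]}}

```text
time_s: 46.5
position: [0.5289, 0.2785, 0.0301]
ee_rot: [0.063, 0.99, -0.005, 0.122]
force: [8.3, -0.6, 2.9]
width: 0.0313
grasp_force: 80.6
```

```bash
python3 - <<'E' | tail -2
from h import *
P=insert(2,np.load("g.npy"),n=8);plan2(*P[6]);st()
c=env.capture("side");cv2.imwrite("pics/q.png",cv2.resize(c["frame"][120:190,265:345],None,fx=7,fy=7))
E
```

```text
turn [ 0.26  0.54 -0.09] shift after [-2.1 -0.9  2. ] shift before [-2.1 -0.9  2. ]
t 46.5 p [528.9 278.5  30.1] y_yaw 82.7 z [ 0.241 -0.026 -0.97 ] F [ 8.3 -0.6  2.9] w 31.3 q [ 0.35  0.35  1.84 -0.16  0.74 -0.99] g 80.56641384959221
```

View pics/q.png

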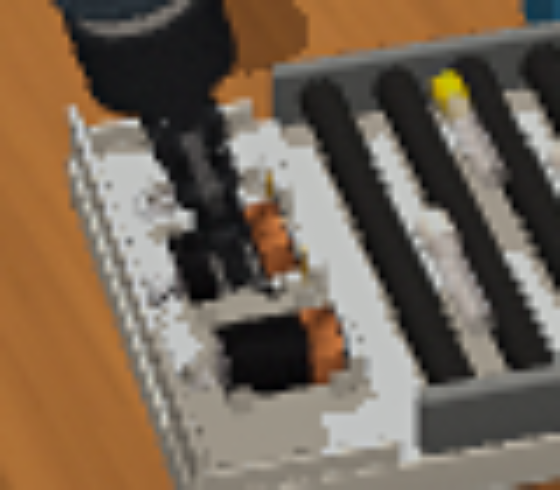

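The bay 1 cell lies flat at crop (280,350). The second cell is tilted in bay 2 with its plus end nearly down behind the post.

{"op": "apply_moves", "data": {"increments": [{"x": 0.0014,"y": -0.0003,"z": 0.0018,"wx": 0,"wy": 3.4,"wz": 0,"hand": 0},{"x": 0.0012,"y": -0.0003,"z": 0.0018,"wx": 0,"wy": 3.4,"wz": 0,"hand": 0},{"x": 0.001,"y": 0,"z": 0.0019,"wx": 0,"wy": 3.4,"wz": 0,"hand": 0},{"x": 0.0008,"y": 0,"z": 0.002,"wx": 0,"wy": 3.4,"wz": 0,"hand": 0},{"x": 0,"y": 0,"z": 0,"wx": 0,"wy": 0,"wz": 0,"hand": 0},{"x": 0,"y": 0,"z": 0,"wx": 0,"wy": 0,"wz": 0,"hand": 0}]}}

```text
time_s: 47.15
position: [0.5254, 0.2777, 0.0208]
ee_rot: [0.064, 0.998, 0.002, 0.003]
force: [7.4, 1.2, 2.3]
width: 0.0315
grasp_force: 80.4
```

```bash
python3 - <<'E' | tail -2
from h import *
P=insert(2,np.load("g.npy"),n=8); plan2(*P[-1]);st()
E
```

```text
turn [ 0.21  0.37 -0.13] shift after [-2.5  0.3 -0.2] shift before [-2.5  0.3 -0.2]
t 47.1 p [525.4 277.7  20.8] y_yaw 82.6 z [ 0.007  0.003 -1.   ] F [7.4 1.2 2.3] w 31.5 q [ 0.29  0.45  1.68  0.    1.   -1.16] g 80.43585319072008
```

{"op": "apply_moves", "data": {"increments": [{"x": -0.0025,"y": 0,"z": 0.001,"wx": 0,"wy": 0,"wz": 0,"hand": 0},{"x": 0,"y": 0,"z": 0,"wx": 0,"wy": 0,"wz": 0,"hand": 0},{"x": 0,"y": 0,"z": 0,"wx": 0,"wy": 0,"wz": 0,"hand": 0.58},{"x": 0,"y": 0,"z": 0,"wx": 0,"wy": 0,"wz": 0,"hand": 0.58},{"x": 0,"y": 0,"z": 0,"wx": 0,"wy": 0,"wz": 0,"hand": 0.58},{"x": 0,"y": 0,"z": 0,"wx": 0,"wy": 0,"wz": 0,"hand": 0.58},{"x": 0,"y": 0,"z": -0.02,"wx": 0,"wy": 0,"wz": 0,"hand": 0.58},{"x": 0,"y": 0,"z": -0.03,"wx": 0,"wy": 0,"wz": 0,"hand": 0.58},{"x": 0,"y": 0,"z": -0.04,"wx": 0,"wy": 0,"wz": 0,"hand": 0.6},{"x": 0,"y": 0,"z": -0.04,"wx": 0,"wy": 0,"wz": 0,"hand": 0.6},{"x": 0,"y": 0,"z": 0,"wx": 0,"wy": 0,"wz": 0,"hand": 0.6}]}}

```text
time_s: 48.25
position: [0.5288, 0.2779, 0.1549]
ee_rot: [0.064, 0.998, 0.003, 0.005]
force: [0.7, -0.3, 1.4]
width: 0.051
grasp_force: 0.0
```

{"op": "apply_moves", "data": {"increments": [{"x": -0.0165,"y": -0.0348,"z": 0,"wx": 0,"wy": 0,"wz": 0,"hand": 0.6},{"x": -0.0165,"y": -0.0348,"z": 0,"wx": 0,"wy": 0,"wz": 0,"hand": 0.6},{"x": -0.0165,"y": -0.0348,"z": 0,"wx": 0,"wy": 0,"wz": 0,"hand": 0.6},{"x": -0.0165,"y": -0.0348,"z": 0,"wx": 0,"wy": 0,"wz": 0,"hand": 0.6},{"x": -0.0165,"y": -0.0348,"z": 0,"wx": 0,"wy": 0,"wz": 0,"hand": 0.6},{"x": -0.0165,"y": -0.0348,"z": 0,"wx": 0,"wy": 0,"wz": 0,"hand": 0.6},{"x": -0.0165,"y": -0.0348,"z": 0,"wx": 0,"wy": 0,"wz": 0,"hand": 0.6},{"x": -0.0165,"y": -0.0348,"z": 0,"wx": 0,"wy": 0,"wz": 0,"hand": 0.6},{"x": -0.0165,"y": -0.0348,"z": 0,"wx": 0,"wy": 0,"wz": 0,"hand": 0.6},{"x": 0,"y": 0,"z": 0,"wx": 0,"wy": 0,"wz": -6.9,"hand": 0.6},{"x": 0,"y": 0,"z": 0,"wx": 0,"wy": 0,"wz": -6.9,"hand": 0.6},{"x": 0,"y": 0,"z": 0,"wx": 0,"wy": 0,"wz": -6.9,"hand": 0.6},{"x": 0,"y": 0,"z": 0,"wx": 0,"wy": 0,"wz": 0,"hand": 0.6}]}}

```text
time_s: 49.55
position: [0.6316, -0.053, 0.1465]
ee_rot: [-0.117, 0.993, 0.001, -0.001]
force: [0.2, 0.1, 0.5]
width: 0.0513
grasp_force: 0.0
```

```bash
python3 - 2>/dev/null <<'E'
from h import *
st();c=env.capture("top");np.savez("top4.npz",**c)
for k in cells(c,(170,170,285,218),.063):
    print(k)
    for b in (1,2):
        d=np.array([k[0],k[1],46.5])/1000-BAY[b]; print((d@XM*1000).round(1),(d@YMv*1000).round(1))
c=env.capture("side");print("side pad",cells(c,(290,195,405,250),.033))
plan([.6354,-.0533,.0225],down(103.3))
E
```

```text
t 49.5 p [631.6 -53.  146.5] y_yaw 103.4 z [-0.002  0.002 -1.   ] F [0.2 0.1 0.5] w 51.3 q [-0.27  0.37  1.51  0.    1.27 -2.08] g 0.0
(519.1, 203.0, 56.7, 34.2, np.float64(-7.6), [251, 193])
-1.5 -0.2
-1.5 -75.2
(529.3, 276.2, 57.2, 34.8, np.float64(-7.0), [223, 190])
-0.6 73.7
-0.6 -1.3
side pad [(632.8, -63.0, 70.0, 37.9, np.float64(15.0), [368, 212])]
turn(tool,deg) [ 0.14 -0.07 -0.12] rows>= 1 then shift mm (new axes) [ -3.4  -1.2 160.3] old axes [ -3.5  -1.6 160.3]
```

{"op": "apply_moves", "data": {"increments": [{"x": -0.0035,"y": -0.0016,"z": 0.022,"wx": 0,"wy": 0,"wz": 0,"hand": 0.6},{"x": 0,"y": 0,"z": 0.023,"wx": 0,"wy": 0,"wz": 0,"hand": 0.6},{"x": 0,"y": 0,"z": 0.023,"wx": 0,"wy": 0,"wz": 0,"hand": 0.6},{"x": 0,"y": 0,"z": 0.023,"wx": 0,"wy": 0,"wz": 0,"hand": 0.6},{"x": 0,"y": 0,"z": 0.023,"wx": 0,"wy": 0,"wz": 0,"hand": 0.6},{"x": 0,"y": 0,"z": 0.023,"wx": 0,"wy": 0,"wz": 0,"hand": 0.6},{"x": 0,"y": 0,"z": 0.021,"wx": 0,"wy": 0,"wz": 0,"hand": 0.6},{"x": 0,"y": 0,"z": 0,"wx": 0,"wy": 0,"wz": 0,"hand": 0.6},{"x": 0,"y": 0,"z": 0,"wx": 0,"wy": 0,"wz": 0,"hand": 0},{"x": 0,"y": 0,"z": 0,"wx": 0,"wy": 0,"wz": 0,"hand": 0},{"x": 0,"y": 0,"z": 0,"wx": 0,"wy": 0,"wz": 0,"hand": 0},{"x": 0,"y": 0,"z": 0,"wx": 0,"wy": 0,"wz": 0,"hand": 0},{"x": 0,"y": 0,"z": 0,"wx": 0,"wy": 0,"wz": 0,"hand": 0},{"x": 0,"y": 0,"z": 0,"wx": 0,"wy": 0,"wz": 0,"hand": 0}], "grip_force": 80}}

```text
time_s: 51.05
position: [0.6366, -0.0536, -0.0095]
ee_rot: [-0.116, 0.993, 0.001, 0.0]
force: [-0.3, 0.2, 4.2]
width: 0.0311
grasp_force: 80.7
```

```bash
python3 - <<'E'
from h import *
st(); g=grasp(.6354,-.0533); print(g.round(4)); np.save("g.npy",g)
P=insert(3,g,n=1)
E
```

```text
t 51.0 p [636.6 -53.6  -9.5] y_yaw 103.4 z [ 0.001  0.002 -1.   ] F [-0.3  0.2  4.2] w 31.1 q [-0.27  0.58  1.56  0.    1.   -2.08] g 80.70837428793311
[ 0.0011  0.     -0.026 ]
pre (high) [0.5537 0.35   0.096 ]
turn [  4.94 -26.65  20.2 ] shift after [  70.8  389.9 -154.5] shift before [ -12.7  412.  -104.9]
row [25.7 -0.  50.3] [0. 0. 0.]
row [ 7.6  0.  -3.9] [0. 0. 0.]
row [14.7 -0.  12.1] [ 0. 27.  0.]
```

{"op": "apply_moves", "data": {"increments": [{"x": 0,"y": 0,"z": -0.035,"wx": 0,"wy": 0,"wz": 0,"hand": 0},{"x": 0,"y": 0,"z": -0.04,"wx": 0,"wy": 0,"wz": 0,"hand": 0},{"x": 0,"y": 0,"z": -0.04,"wx": 0,"wy": 0,"wz": 0,"hand": 0},{"x": 0,"y": 0,"z": 0,"wx": 0,"wy": 0,"wz": 6.85,"hand": 0},{"x": 0,"y": 0,"z": 0,"wx": 0,"wy": 0,"wz": 6.85,"hand": 0},{"x": 0,"y": 0,"z": 0,"wx": 0,"wy": 0,"wz": 6.85,"hand": 0},{"x": 0,"y": 0,"z": 0,"wx": 0,"wy": -6.75,"wz": 0,"hand": 0},{"x": 0,"y": 0,"z": 0,"wx": 0,"wy": -6.75,"wz": 0,"hand": 0},{"x": 0,"y": 0,"z": 0,"wx": 0,"wy": -6.75,"wz": 0,"hand": 0},{"x": 0,"y": 0,"z": 0,"wx": 0,"wy": -6.75,"wz": 0,"hand": 0},{"x": 0,"y": 0,"z": 0,"wx": 0,"wy": 0,"wz": 0,"hand": 0}]}}

```text
time_s: 52.15
position: [0.6302, -0.0518, 0.1002]
ee_rot: [0.061, 0.971, -0.013, 0.229]
force: [-1.6, 0.5, -2.2]
width: 0.0313
grasp_force: 80.1
```

```bash
python3 - <<'E'
from h import *
st(); insert(3,np.load("g.npy"),n=1)
E
```

```text
t 52.1 p [630.2 -51.8 100.2] y_yaw 82.8 z [ 0.443 -0.053 -0.895] F [-1.6  0.5 -2.2] w 31.3 q [-0.32  0.17  1.95  0.16  0.57 -1.88] g 80.10698402300477
pre (high) [0.5537 0.35   0.096 ]
turn [ 0.21 -0.5  -0.04] shift after [114.7 388.9 -53.7] shift before [115.4 389.  -51.2]
row [25.7 -0.  50.3] [0. 0. 0.]
row [ 7.6  0.  -3.9] [0. 0. 0.]
row [14.7 -0.  12.1] [ 0. 27.  0.]
```

{"op": "apply_moves", "data": {"increments": [{"x": 0.0104,"y": 0.0354,"z": -0.0048,"wx": 0,"wy": -0.5,"wz": 0,"hand": 0},{"x": 0.0104,"y": 0.0354,"z": -0.0048,"wx": 0,"wy": 0,"wz": 0,"hand": 0},{"x": 0.0104,"y": 0.0354,"z": -0.0048,"wx": 0,"wy": 0,"wz": 0,"hand": 0},{"x": 0.0104,"y": 0.0354,"z": -0.0048,"wx": 0,"wy": 0,"wz": 0,"hand": 0},{"x": 0.0104,"y": 0.0354,"z": -0.0048,"wx": 0,"wy": 0,"wz": 0,"hand": 0},{"x": 0.0104,"y": 0.0354,"z": -0.0048,"wx": 0,"wy": 0,"wz": 0,"hand": 0},{"x": 0.0104,"y": 0.0354,"z": -0.0048,"wx": 0,"wy": 0,"wz": 0,"hand": 0},{"x": 0.0104,"y": 0.0354,"z": -0.0048,"wx": 0,"wy": 0,"wz": 0,"hand": 0},{"x": 0.0104,"y": 0.0354,"z": -0.0048,"wx": 0,"wy": 0,"wz": 0,"hand": 0},{"x": 0.0104,"y": 0.0354,"z": -0.0048,"wx": 0,"wy": 0,"wz": 0,"hand": 0},{"x": 0.0104,"y": 0.0354,"z": -0.0048,"wx": 0,"wy": 0,"wz": 0,"hand": 0},{"x": 0,"y": 0,"z": 0,"wx": 0,"wy": 0,"wz": 0,"hand": 0},{"x": 0,"y": 0,"z": 0,"wx": 0,"wy": 0,"wz": 0,"hand": 0},{"x": 0,"y": 0,"z": 0,"wx": 0,"wy": 0,"wz": 0,"hand": 0}]}}

```text
time_s: 53.55
position: [0.5605, 0.3477, 0.0996]
ee_rot: [0.062, 0.97, -0.015, 0.237]
force: [0.7, -0.8, -1.1]
width: 0.0315
grasp_force: 80.3
```

```bash
python3 - <<'E'
from h import *
st(); P=insert(3,np.load("g.npy"),n=1)
E
```

```text
t 53.5 p [560.5 347.7  99.6] y_yaw 82.7 z [ 0.457 -0.058 -0.888] F [ 0.7 -0.8 -1.1] w 31.5 q [ 0.52  0.31  1.79 -0.44  0.7  -0.63] g 80.28636563569307
pre (high) [0.5537 0.35   0.096 ]
turn [ 0.02  0.44 -0.04] shift after [7.9 1.4 0. ] shift before [ 7.9  1.4 -0. ]
row [25.7 -0.  50.3] [0. 0. 0.]
row [ 7.6  0.  -3.9] [0. 0. 0.]
row [14.7 -0.  12.1] [ 0. 27.  0.]
```

{"op": "apply_moves", "data": {"increments": [{"x": 0.0079,"y": 0.0012,"z": 0,"wx": 0,"wy": 0.44,"wz": 0,"hand": 0},{"x": 0.0064,"y": 0,"z": 0.0126,"wx": 0,"wy": 0,"wz": 0,"hand": 0},{"x": 0.0064,"y": 0,"z": 0.0126,"wx": 0,"wy": 0,"wz": 0,"hand": 0},{"x": 0.0064,"y": 0,"z": 0.0126,"wx": 0,"wy": 0,"wz": 0,"hand": 0},{"x": 0.0064,"y": 0,"z": 0.0115,"wx": 0,"wy": 0,"wz": 0,"hand": 0},{"x": 0,"y": 0,"z": 0,"wx": 0,"wy": 0,"wz": 0,"hand": 0},{"x": 0.0042,"y": 0,"z": -0.0018,"wx": 0,"wy": 0,"wz": 0,"hand": 0},{"x": 0.0042,"y": 0,"z": -0.0018,"wx": 0,"wy": 0,"wz": 0,"hand": 0},{"x": 0,"y": 0,"z": 0,"wx": 0,"wy": 0,"wz": 0,"hand": 0},{"x": 0,"y": 0,"z": 0,"wx": 0,"wy": 0,"wz": 0,"hand": 0}]}}

```text
time_s: 54.55
position: [0.5444, 0.3522, 0.041]
ee_rot: [0.061, 0.97, -0.013, 0.234]
force: [6.3, -2.0, -2.5]
width: 0.031
grasp_force: 80.0
```

```bash
python3 - <<'E'
from h import *
st(); P=insert(3,np.load("g.npy"),n=8);plan2(*P[2])
E
```

```text
t 54.5 p [544.4 352.2  41. ] y_yaw 82.8 z [ 0.453 -0.054 -0.89 ] F [ 6.3 -2.  -2.5] w 31.0 q [ 0.54  0.39  1.83 -0.51  0.6  -0.53] g 79.9609550088644
pre (high) [0.5537 0.35   0.096 ]
turn [0.18 0.13 0.01] shift after [-33.4  -1.  -44.7] shift before [-33.5  -0.9 -44.6]
row [25.7 -0.  50.3] [0. 0. 0.]
row [ 7.6  0.  -3.9] [0. 0. 0.]
row [ 2.9 -0.   2.9] [0.   3.37 0.  ]
row [ 1.9 -0.   1.3] [0.   3.37 0.  ]
row [ 1.7 -0.   1.5] [ 0.    3.38 -0.  ]
row [ 1.5 -0.   1.6] [0.   3.37 0.  ]
row [1.3 0.  1.7] [ 0.    3.38 -0.  ]
row [1.1 0.  1.8] [0.   3.38 0.  ]
row [ 0.9 -0.   1.8] [ 0.    3.37 -0.  ]
row [0.7 0.  1.9] [0.   3.38 0.  ]
turn [0.18 0.13 0.01] shift after [-0.2 -1.   1.8] shift before [-0.2 -1.   1.8]
```

{"op": "apply_moves", "data": {"increments": [{"x": 0.0005,"y": -0.0008,"z": 0.001,"wx": 0,"wy": 0,"wz": 0,"hand": 0},{"x": 0.003,"y": 0,"z": 0.0029,"wx": 0,"wy": 3.37,"wz": 0,"hand": 0},{"x": 0.0024,"y": 0,"z": 0.0013,"wx": 0,"wy": 3.37,"wz": 0,"hand": 0},{"x": 0.0023,"y": 0,"z": 0.0014,"wx": 0,"wy": 3.37,"wz": 0,"hand": 0},{"x": 0.0022,"y": 0,"z": 0.0015,"wx": 0,"wy": 3.37,"wz": 0,"hand": 0},{"x": 0.001,"y": 0,"z": 0,"wx": 0,"wy": 0,"wz": 0,"hand": 0},{"x": 0,"y": 0,"z": 0,"wx": 0,"wy": 0,"wz": 0,"hand": 0}]}}

```text
time_s: 55.25
position: [0.5401, 0.3526, 0.0313]
ee_rot: [0.063, 0.991, -0.005, 0.121]
force: [7.9, -3.2, 3.9]
width: 0.0312
grasp_force: 80.8
```

```bash
python3 - <<'E' | tail -2
from h import *
P=insert(3,np.load("g.npy"),n=8);plan2(*P[6]);st()
E
```

```text
turn [ 0.3   0.44 -0.  ] shift after [-0.4 -0.9  1.8] shift before [-0.4 -0.9  1.8]
t 55.2 p [540.1 352.6  31.3] y_yaw 82.8 z [ 0.24  -0.025 -0.971] F [ 7.9 -3.2  3.9] w 31.2 q [ 0.46  0.44  1.7  -0.18  0.8  -0.87] g 80.78274674713612
```

Fx is 7.9 N, the same as the other two cells at this stage. I'll tip the plus end down.

{"op": "apply_moves", "data": {"increments": [{"x": 0.0016,"y": -0.0004,"z": 0.0018,"wx": 0,"wy": 3.4,"wz": 0,"hand": 0},{"x": 0.0013,"y": -0.0003,"z": 0.0018,"wx": 0,"wy": 3.4,"wz": 0,"hand": 0},{"x": 0.001,"y": 0,"z": 0.0019,"wx": 0,"wy": 3.4,"wz": 0,"hand": 0},{"x": 0.0008,"y": 0,"z": 0.002,"wx": 0,"wy": 3.4,"wz": 0,"hand": 0},{"x": 0,"y": 0,"z": 0,"wx": 0,"wy": 0,"wz": 0,"hand": 0},{"x": 0,"y": 0,"z": 0,"wx": 0,"wy": 0,"wz": 0,"hand": 0}]}}

```text
time_s: 55.85
position: [0.5364, 0.3526, 0.0225]
ee_rot: [0.063, 0.998, 0.002, 0.003]
force: [6.3, -0.7, 2.7]
width: 0.0311
grasp_force: 80.8
```

```bash
python3 - <<'E' | tail -2
from h import *
P=insert(3,np.load("g.npy"),n=8); plan2(*P[-1]);st()
E
```

```text
turn [0.31 0.34 0.03] shift after [-1.4 -0.4  0.5] shift before [-1.4 -0.4  0.5]
t 55.9 p [536.4 352.6  22.5] y_yaw 82.8 z [ 0.006  0.005 -1.   ] F [ 6.3 -0.7  2.7] w 31.1 q [ 0.4   0.54  1.55  0.    1.04 -1.05] g 80.84739496931434
```

{"op": "apply_moves", "data": {"increments": [{"x": -0.0025,"y": 0,"z": 0.0015,"wx": 0,"wy": 0,"wz": 0,"hand": 0},{"x": 0,"y": 0,"z": 0,"wx": 0,"wy": 0,"wz": 0,"hand": 0},{"x": 0,"y": 0,"z": 0,"wx": 0,"wy": 0,"wz": 0,"hand": 0.58},{"x": 0,"y": 0,"z": 0,"wx": 0,"wy": 0,"wz": 0,"hand": 0.58},{"x": 0,"y": 0,"z": 0,"wx": 0,"wy": 0,"wz": 0,"hand": 0.58},{"x": 0,"y": 0,"z": 0,"wx": 0,"wy": 0,"wz": 0,"hand": 0.58},{"x": 0,"y": 0,"z": -0.02,"wx": 0,"wy": 0,"wz": 0,"hand": 0.58},{"x": 0,"y": 0,"z": -0.03,"wx": 0,"wy": 0,"wz": 0,"hand": 0.58},{"x": 0,"y": 0,"z": -0.045,"wx": 0,"wy": 0,"wz": 0,"hand": 0},{"x": 0,"y": 0,"z": -0.045,"wx": 0,"wy": 0,"wz": 0,"hand": 0},{"x": 0,"y": 0,"z": -0.045,"wx": 0,"wy": 0,"wz": 0,"hand": 0},{"x": 0,"y": 0,"z": 0,"wx": 0,"wy": 0,"wz": 0,"hand": 0}]}}

```text
time_s: 57.05
position: [0.539, 0.3529, 0.2119]
ee_rot: [0.063, 0.998, 0.004, 0.005]
force: [0.9, 0.3, 0.6]
width: 0.0003
grasp_force: 0.0
```

```bash
cat >> h.py <<'E'
yj_=np.radians(8);XJ=np.array([np.cos(yj_),np.sin(yj_),0]);YJ=np.array([-np.sin(yj_),np.cos(yj_),0]);HG=np.array([.52964,-.38169,.115])
def tipat(X,H): return HG+X*XJ+np.array([0,0,H-.018])   # reported TCP for shut-finger tip at X,H from hinge
E
python3 - <<'E'
from h import *
st(); plan2(tipat(-.13,.11),down(90+8))
E
```

```text
t 57.0 p [539.  352.9 211.9] y_yaw 82.8 z [ 0.011  0.007 -1.   ] F [0.9 0.3 0.6] w 0.3 q [ 0.39  0.32  1.43  0.    1.37 -1.05] g 0.0
turn [  0.41   0.65 -15.17] shift after [ 241.5 -726.1    4.9] shift before [  43.1 -764.    -2.1]
```

{"op": "apply_moves", "data": {"increments": [{"x": 0,"y": 0,"z": 0,"wx": 0.2,"wy": 0.32,"wz": -7.6,"hand": 0},{"x": 0,"y": 0,"z": 0,"wx": 0.2,"wy": 0.32,"wz": -7.6,"hand": 0},{"x": 0.0134,"y": -0.0403,"z": 0,"wx": 0,"wy": 0,"wz": 0,"hand": 0},{"x": 0.0134,"y": -0.0403,"z": 0,"wx": 0,"wy": 0,"wz": 0,"hand": 0},{"x": 0.0134,"y": -0.0403,"z": 0,"wx": 0,"wy": 0,"wz": 0,"hand": 0},{"x": 0.0134,"y": -0.0403,"z": 0,"wx": 0,"wy": 0,"wz": 0,"hand": 0},{"x": 0.0134,"y": -0.0403,"z": 0,"wx": 0,"wy": 0,"wz": 0,"hand": 0},{"x": 0.0134,"y": -0.0403,"z": 0,"wx": 0,"wy": 0,"wz": 0,"hand": 0},{"x": 0.0134,"y": -0.0403,"z": 0,"wx": 0,"wy": 0,"wz": 0,"hand": 0},{"x": 0.0134,"y": -0.0403,"z": 0,"wx": 0,"wy": 0,"wz": 0,"hand": 0},{"x": 0.0134,"y": -0.0403,"z": 0,"wx": 0,"wy": 0,"wz": 0,"hand": 0},{"x": 0.0134,"y": -0.0403,"z": 0,"wx": 0,"wy": 0,"wz": 0,"hand": 0},{"x": 0.0134,"y": -0.0403,"z": 0,"wx": 0,"wy": 0,"wz": 0,"hand": 0},{"x": 0.0134,"y": -0.0403,"z": 0,"wx": 0,"wy": 0,"wz": 0,"hand": 0},{"x": 0.0134,"y": -0.0403,"z": 0,"wx": 0,"wy": 0,"wz": 0,"hand": 0},{"x": 0.0134,"y": -0.0403,"z": 0,"wx": 0,"wy": 0,"wz": 0,"hand": 0},{"x": 0.0134,"y": -0.0403,"z": 0,"wx": 0,"wy": 0,"wz": 0,"hand": 0},{"x": 0.0134,"y": -0.0403,"z": 0,"wx": 0,"wy": 0,"wz": 0,"hand": 0},{"x": 0.0134,"y": -0.0403,"z": 0,"wx": 0,"wy": 0,"wz": 0,"hand": 0},{"x": 0,"y": 0,"z": 0,"wx": 0,"wy": 0,"wz": 0,"hand": 0}]}}

```text
time_s: 59.05
position: [0.4036, -0.3634, 0.2079]
ee_rot: [-0.068, 0.998, -0.003, -0.007]
force: [-0.2, 1.3, 0.6]
width: -0.0001
grasp_force: 0.0
```

```bash
python3 - 2>/dev/null <<'E'
from h import *
st(); plan2(tipat(-.1,.058),down(98))
c=env.capture("top")
for k in cells(c,(170,170,285,218),.063):
    d=[np.array([k[0],k[1],46.5])/1000-BAY[b] for b in(1,2,3)];d=min(d,key=np.linalg.norm); print(k,(d@XM*1000).round(1),(d@YMv*1000).round(1))
s=env.capture("side")
A=cv2.resize(s["frame"][120:190,265:345],None,fx=4.5,fy=4.5);B=cv2.resize(s["frame"][190:330,330:490],None,fx=2.25,fy=2.25)
cv2.imwrite("pics/r.png",np.hstack([A,B]))
E
```

```text
t 59.0 p [ 403.6 -363.4  207.9] y_yaw 97.7 z [-0.013 -0.006 -1.   ] F [-0.2  1.3  0.6] w -0.1 q [-0.94  0.12  1.69 -0.01  1.34 -2.65] g 0.0
turn [-0.26 -0.77 -0.26] shift after [-22.2 -35.6  52.9] shift before [-23.1 -35.3  52.8]
(520.2, 202.7, 59.1, 34.3, np.float64(-7.3), [250, 193]) -0.3 -0.3
(529.8, 275.7, 58.9, 34.4, np.float64(-5.0), [223, 190]) -0.1 -1.7
(538.7, 350.9, 58.3, 35.0, np.float64(-6.2), [195, 187]) -0.7 -1.0
```

View pics/r.png

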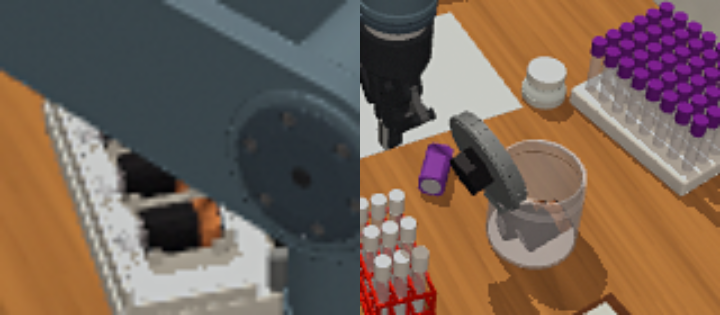

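All three fresh cells are seated within 2 mm of the old cells' places. Both old cells lie in the jar, and the fingers are on the robot side of the open cap at right crop (390,130).

{"op": "apply_moves", "data": {"increments": [{"x": 0,"y": -0.018,"z": 0,"wx": -0.26,"wy": -0.77,"wz": -0.26,"hand": 0},{"x": 0,"y": -0.018,"z": 0,"wx": 0,"wy": 0,"wz": 0,"hand": 0},{"x": 0,"y": 0,"z": 0.026,"wx": 0,"wy": 0,"wz": 0,"hand": 0},{"x": -0.022,"y": 0,"z": 0.026,"wx": 0,"wy": 0,"wz": 0,"hand": 0},{"x": 0,"y": 0,"z": 0,"wx": 0,"wy": 0,"wz": 0,"hand": 0},{"x": 0,"y": 0,"z": 0,"wx": 0,"wy": 0,"wz": 0,"hand": 0}]}}

```text
time_s: 59.75
position: [0.4323, -0.3897, 0.156]
ee_rot: [-0.073, 0.997, 0.002, -0.0]
force: [-0.7, 0.9, 0.4]
width: 0.0002
grasp_force: 0.0
```

```bash
python3 - <<'E'
from h import *
st();R=down(98)
W=[(-.1,.058)]
for f in(105,97.5,90,82.5,75,67.5,60,52.5,45,37.5,30,22.5,15,7.5,0):
    t=np.radians(f); W.append((.066*np.cos(t)-.0305*np.sin(t)-.011, .066*np.sin(t)+.0305*np.cos(t)))
plan2(tipat(*W[1]),R)
for a,b in zip(W[1:-1],W[2:]): print(np.round(R.T@(tipat(*b)-tipat(*a))*1000,1))
E
```

```text
t 59.8 p [ 432.3 -389.7  156. ] y_yaw 98.4 z [-0.001  0.003 -1.   ] F [-0.7  0.9  0.4] w 0.2 q [-0.94  0.25  1.64  0.    1.25 -2.66] g 0.0
turn [ 0.18 -0.02  0.41] shift after [-40.   -5.7   3.1] shift before [-40.   -5.9   3.1]
[-7.7  0.  -5.6]
[-8.4 -0.  -4.5]
[-8.9 -0.  -3.4]
[-9.2  0.  -2.2]
[-9.5  0.  -1. ]
[-9.5 -0.   0.2]
[-9.4  0.   1.5]
[-9.1 -0.   2.7]
[-8.7 -0.   3.9]
[-8.1  0.   5. ]
[-7.4  0.   6. ]
[-6.6 -0.   6.9]
[-5.6 -0.   7.7]
[-4.5  0.   8.4]
```

{"op": "apply_moves", "data": {"increments": [{"x": -0.014,"y": -0.0057,"z": 0.001,"wx": 0,"wy": 0,"wz": 0.4,"hand": 0},{"x": -0.013,"y": 0,"z": 0.001,"wx": 0,"wy": 0,"wz": 0,"hand": 0},{"x": -0.013,"y": 0,"z": 0.001,"wx": 0,"wy": 0,"wz": 0,"hand": 0},{"x": -0.0077,"y": 0,"z": -0.0056,"wx": 0,"wy": 0,"wz": 0,"hand": 0},{"x": -0.0084,"y": 0,"z": -0.0045,"wx": 0,"wy": 0,"wz": 0,"hand": 0},{"x": -0.0089,"y": 0,"z": -0.0034,"wx": 0,"wy": 0,"wz": 0,"hand": 0},{"x": -0.0092,"y": 0,"z": -0.0022,"wx": 0,"wy": 0,"wz": 0,"hand": 0},{"x": -0.0095,"y": 0,"z": -0.001,"wx": 0,"wy": 0,"wz": 0,"hand": 0},{"x": -0.0095,"y": 0,"z": 0,"wx": 0,"wy": 0,"wz": 0,"hand": 0},{"x": 0,"y": 0,"z": 0,"wx": 0,"wy": 0,"wz": 0,"hand": 0}]}}

```text
time_s: 60.75
position: [0.5267, -0.3841, 0.1703]
ee_rot: [-0.069, 0.998, 0.0, 0.001]
force: [0.2, -0.3, 0.6]
width: -0.0002
grasp_force: 0.0
```

```bash
python3 - <<'E'
from h import *
st(); t=np.radians(60);plan2(tipat(.066*np.cos(t)-.0305*np.sin(t)-.011, .066*np.sin(t)+.0305*np.cos(t)),down(98))
s=env.capture("side");cv2.imwrite("pics/s.png",cv2.resize(s["frame"][170:300,340:470],None,fx=3,fy=3))
E
```

```text
t 60.8 p [ 526.7 -384.1  170.3] y_yaw 97.9 z [ 0.002  0.001 -1.   ] F [ 0.2 -0.3  0.6] w -0.2 q [-0.81  0.38  1.44  0.    1.32 -2.52] g 0.0
turn [ 0.05  0.1  -0.08] shift after [1.1 2.  0.9] shift before [1.1 2.  0.9]
```

View pics/s.png

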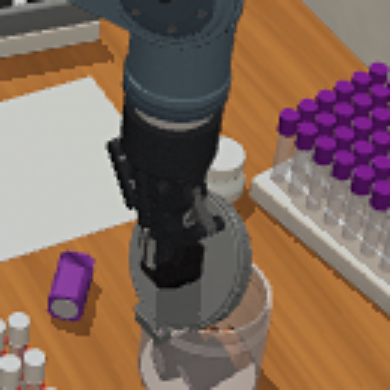

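The cap is being pushed down and is now at about 60°, with the fingers on the hexagon at crop (175,265). Continuing along the arc.

{"op": "apply_moves", "data": {"increments": [{"x": -0.0094,"y": 0.001,"z": 0.0015,"wx": 0,"wy": 0,"wz": 0,"hand": 0},{"x": -0.0091,"y": 0.001,"z": 0.0027,"wx": 0,"wy": 0,"wz": 0,"hand": 0},{"x": -0.0087,"y": 0,"z": 0.0039,"wx": 0,"wy": 0,"wz": 0,"hand": 0},{"x": -0.0081,"y": 0,"z": 0.005,"wx": 0,"wy": 0,"wz": 0,"hand": 0},{"x": -0.0074,"y": 0,"z": 0.006,"wx": 0,"wy": 0,"wz": 0,"hand": 0},{"x": -0.0066,"y": 0,"z": 0.0069,"wx": 0,"wy": 0,"wz": 0,"hand": 0},{"x": -0.0056,"y": 0,"z": 0.0077,"wx": 0,"wy": 0,"wz": 0,"hand": 0},{"x": 0,"y": 0,"z": 0,"wx": 0,"wy": 0,"wz": 0,"hand": 0}]}}

```text
time_s: 61.6
position: [0.5792, -0.3735, 0.1345]
ee_rot: [-0.069, 0.998, 0.002, -0.001]
force: [0.7, 0.1, -0.5]
width: -0.0002
grasp_force: 0.0
```

```bash
python3 - <<'E'
from h import *
st(); plan2(tipat(.055,.0305),down(98))
E
```

```text
t 61.6 p [ 579.2 -373.5  134.5] y_yaw 97.9 z [-0.001  0.004 -1.   ] F [ 0.7  0.1 -0.5] w -0.2 q [-0.75  0.5   1.35  0.    1.29 -2.45] g 1.3791541562113707e-05
turn [ 0.22 -0.05 -0.09] shift after [-4.7 -1.2  7. ] shift before [-4.7 -1.2  6.9]
```

{"op": "apply_moves", "data": {"increments": [{"x": -0.0047,"y": -0.001,"z": 0.005,"wx": 0,"wy": 0,"wz": 0,"hand": 0},{"x": 0,"y": 0,"z": 0.003,"wx": 0,"wy": 0,"wz": 0,"hand": 0},{"x": 0,"y": 0,"z": 0,"wx": 0,"wy": 0,"wz": 0,"hand": 0}]}}

```text
time_s: 61.9
position: [0.5838, -0.3748, 0.1278]
ee_rot: [-0.069, 0.998, 0.001, -0.0]
force: [-0.4, 0.6, -0.4]
width: -0.0003
grasp_force: 0.0
```

{"op": "apply_moves", "data": {"increments": [{"x": 0,"y": 0,"z": 0.0015,"wx": 0,"wy": 0,"wz": 0,"hand": 0},{"x": 0,"y": 0,"z": 0,"wx": 0,"wy": 0,"wz": 0,"hand": 0}]}}

```text
time_s: 62.1
position: [0.5839, -0.3751, 0.1271]
ee_rot: [-0.069, 0.998, 0.001, 0.0]
force: [-0.1, 0.3, 0.6]
width: -0.0
grasp_force: 0.0
```

```bash
python3 - <<'E'
from h import *
st(); plan2(np.array([.5944,-.372,.105]),down(-52+121)); 
E
```

```text
t 62.1 p [ 583.9 -375.1  127.1] y_yaw 97.9 z [ 0.     0.001 -1.   ] F [-0.1  0.3  0.6] w -0.0 q [-0.74  0.52  1.35  0.    1.28 -2.45] g 0.002064039945253171
turn [9.000e-02 1.000e-02 2.886e+01] shift after [-8.7  6.7 22.1] shift before [-10.9   1.6  22.1]
```

{"op": "apply_moves", "data": {"increments": [{"x": 0,"y": 0,"z": 0.0015,"wx": 0,"wy": 0,"wz": 0,"hand": 0},{"x": 0,"y": 0,"z": 0,"wx": 0,"wy": 0,"wz": 0,"hand": 0}]}}

```text
time_s: 62.3
position: [0.5839, -0.3753, 0.1269]
ee_rot: [-0.069, 0.998, 0.0, 0.0]
force: [-2.8, 1.8, 7.2]
width: 0.0003
grasp_force: 3.4
```

{"op": "apply_moves", "data": {"increments": [{"x": 0,"y": 0,"z": 0.0015,"wx": 0,"wy": 0,"wz": 0,"hand": 0},{"x": 0,"y": 0,"z": 0,"wx": 0,"wy": 0,"wz": 0,"hand": 0}]}}

```text
time_s: 62.5
position: [0.584, -0.3755, 0.1268]
ee_rot: [-0.069, 0.998, 0.0, 0.0]
force: [-5.2, 2.4, 13.0]
width: 0.0003
grasp_force: 6.4
```

```bash
python3 - <<'E'
from h import *
st(); c=env.capture("side");P=cloud(c)
for n,a,zt in (("disc",.0,0),):
    d=P-(HG+.066*XJ-np.array([0,0,.115]));x=d@XJ;y=d@YJ;z=P[...,2];r=np.hypot(x,y)
    for lo in(-55,-35,-15,5,25,40):
        k=(r<.055)&(r>.032)&(x>lo/1e3)&(x<(lo+15)/1e3)&(z>.08)&(z<.2)&(y<0); print(lo,k.sum(),np.round(np.median(z[k]),4) if k.any() else None)
E
```

```text
t 62.5 p [ 584.  -375.5  126.8] y_yaw 97.9 z [ 0.001  0.    -1.   ] F [-5.2  2.4 13. ] w 0.3 q [-0.74  0.52  1.35  0.    1.28 -2.45] g 6.418714111496229
-55 50 0.1223
-35 72 0.122
-15 49 0.122
5 47 0.1219
25 61 0.1223
40 39 0.1224
```

{"op": "apply_moves", "data": {"increments": [{"x": 0,"y": 0,"z": -0.02,"wx": 0,"wy": 0,"wz": 0,"hand": 0},{"x": 0,"y": 0,"z": -0.02,"wx": 0,"wy": 0,"wz": 0,"hand": 1},{"x": 0,"y": 0,"z": 0,"wx": 0,"wy": 0,"wz": 7.2,"hand": 1},{"x": 0,"y": 0,"z": 0,"wx": 0,"wy": 0,"wz": 7.2,"hand": 1},{"x": 0,"y": 0,"z": 0,"wx": 0,"wy": 0,"wz": 7.2,"hand": 1},{"x": 0,"y": 0,"z": 0,"wx": 0,"wy": 0,"wz": 7.2,"hand": 1},{"x": -0.0087,"y": 0.0067,"z": 0,"wx": 0,"wy": 0,"wz": 0,"hand": 1},{"x": 0,"y": 0,"z": 0,"wx": 0,"wy": 0,"wz": 0,"hand": 1},{"x": 0,"y": 0,"z": 0,"wx": 0,"wy": 0,"wz": 0,"hand": 1}]}}

```text
time_s: 63.45
position: [0.5949, -0.3718, 0.1639]
ee_rot: [0.18, 0.984, 0.001, 0.0]
force: [-0.2, 0.3, -0.4]
width: 0.0855
grasp_force: 0.0
```

```bash
python3 - <<'E'
from h import *
st(); plan2(np.array([.5944,-.3725,.1055]),down(69))
E
```

```text
t 63.5 p [ 594.9 -371.8  163.9] y_yaw 69.2 z [ 0.     0.001 -1.   ] F [-0.2  0.3 -0.4] w 85.5 q [-0.73  0.5   1.3   0.    1.35 -1.94] g 0.0
turn [ 0.08 -0.01  0.24] shift after [ 0.2 -0.9 58.4] shift before [ 0.2 -1.  58.4]
```

{"op": "apply_moves", "data": {"increments": [{"x": 0,"y": -0.001,"z": 0.015,"wx": 0,"wy": 0,"wz": 0,"hand": 1},{"x": 0,"y": 0,"z": 0.015,"wx": 0,"wy": 0,"wz": 0,"hand": 1},{"x": 0,"y": 0,"z": 0.015,"wx": 0,"wy": 0,"wz": 0,"hand": 1},{"x": 0,"y": 0,"z": 0.0125,"wx": 0,"wy": 0,"wz": 0,"hand": 1},{"x": 0,"y": 0,"z": 0,"wx": 0,"wy": 0,"wz": 0,"hand": 1},{"x": 0,"y": 0,"z": 0,"wx": 0,"wy": 0,"wz": 0,"hand": 0},{"x": 0,"y": 0,"z": 0,"wx": 0,"wy": 0,"wz": 0,"hand": 0},{"x": 0,"y": 0,"z": 0,"wx": 0,"wy": 0,"wz": 0,"hand": 0},{"x": 0,"y": 0,"z": 0,"wx": 0,"wy": 0,"wz": 0,"hand": 0},{"x": 0,"y": 0,"z": 0,"wx": 0,"wy": 0,"wz": 0,"hand": 0},{"x": 0,"y": 0,"z": 0,"wx": 0,"wy": 0,"wz": 0,"hand": 0}], "grip_force": 70}}

```text
time_s: 64.55
position: [0.5948, -0.3743, 0.1084]
ee_rot: [0.182, 0.983, -0.001, 0.001]
force: [-1.6, -2.7, 5.9]
width: 0.0444
grasp_force: 71.5
```

{"op": "apply_moves", "data": {"increments": [{"x": 0,"y": 0,"z": 0,"wx": 0,"wy": 0,"wz": 6,"hand": 0},{"x": 0,"y": 0,"z": 0,"wx": 0,"wy": 0,"wz": 6,"hand": 0},{"x": 0,"y": 0,"z": 0,"wx": 0,"wy": 0,"wz": 6,"hand": 0},{"x": 0,"y": 0,"z": 0,"wx": 0,"wy": 0,"wz": 6,"hand": 0},{"x": 0,"y": 0,"z": 0,"wx": 0,"wy": 0,"wz": 6,"hand": 0},{"x": 0,"y": 0,"z": 0,"wx": 0,"wy": 0,"wz": 6,"hand": 0},{"x": 0,"y": 0,"z": 0,"wx": 0,"wy": 0,"wz": 6,"hand": 0},{"x": 0,"y": 0,"z": 0,"wx": 0,"wy": 0,"wz": 6,"hand": 0},{"x": 0,"y": 0,"z": 0,"wx": 0,"wy": 0,"wz": 6,"hand": 0},{"x": 0,"y": 0,"z": 0,"wx": 0,"wy": 0,"wz": 6,"hand": 0},{"x": 0,"y": 0,"z": 0,"wx": 0,"wy": 0,"wz": 6,"hand": 0},{"x": 0,"y": 0,"z": 0,"wx": 0,"wy": 0,"wz": 6,"hand": 0},{"x": 0,"y": 0,"z": 0,"wx": 0,"wy": 0,"wz": 6,"hand": 0},{"x": 0,"y": 0,"z": 0,"wx": 0,"wy": 0,"wz": 6,"hand": 0},{"x": 0,"y": 0,"z": 0,"wx": 0,"wy": 0,"wz": 6,"hand": 0},{"x": 0,"y": 0,"z": 0,"wx": 0,"wy": 0,"wz": 6,"hand": 0},{"x": 0,"y": 0,"z": 0,"wx": 0,"wy": 0,"wz": 6,"hand": 0},{"x": 0,"y": 0,"z": 0,"wx": 0,"wy": 0,"wz": 6,"hand": 0},{"x": 0,"y": 0,"z": 0,"wx": 0,"wy": 0,"wz": 6,"hand": 0}]}}

```text
time_s: 66.45
position: [0.5943, -0.3744, 0.1084]
ee_rot: [0.924, 0.381, 0.0, 0.001]
force: [-3.7, -2.8, 6.9]
width: 0.0447
grasp_force: 71.4
```

```bash
python3 - <<'E'
from h import *
st();print(env.get_state()["torque"])
E
```

```text
t 66.5 p [ 594.3 -374.4  108.4] y_yaw -45.2 z [ 0.001 -0.001 -1.   ] F [-3.7 -2.8  6.9] w 44.7 q [-0.73  0.55  1.34 -0.    1.25  0.06] g 71.40430577510529
[-0.55662336  0.6894263   0.14660049]
```

{"op": "apply_moves", "data": {"increments": [{"x": 0,"y": 0,"z": 0,"wx": 0,"wy": 0,"wz": 3,"hand": 0},{"x": 0,"y": 0,"z": 0,"wx": 0,"wy": 0,"wz": 3,"hand": 0},{"x": 0,"y": 0,"z": 0,"wx": 0,"wy": 0,"wz": 0,"hand": 0}]}}

```text
time_s: 66.75
position: [0.5943, -0.3747, 0.1084]
ee_rot: [0.943, 0.334, 0.0, 0.001]
force: [-2.9, -3.3, 5.5]
width: 0.0446
grasp_force: 70.8
```

```bash
python3 - <<'E'
from h import *
st();print(env.get_state()["torque"])
E
```

```text
t 66.8 p [ 594.3 -374.7  108.4] y_yaw -51.0 z [ 0.001 -0.002 -1.   ] F [-2.9 -3.3  5.5] w 44.6 q [-0.73  0.55  1.34 -0.    1.25  0.16] g 70.81264758056022
[-0.63955391  0.72371614  0.39589288]
```

{"op": "apply_moves", "data": {"increments": [{"x": 0,"y": 0,"z": 0,"wx": 0,"wy": 0,"wz": 2,"hand": 0},{"x": 0,"y": 0,"z": 0,"wx": 0,"wy": 0,"wz": 2,"hand": 0},{"x": 0,"y": 0,"z": 0,"wx": 0,"wy": 0,"wz": 0,"hand": 0}]}}

```text
time_s: 67.05
position: [0.595, -0.3758, 0.1085]
ee_rot: [0.953, 0.302, 0.001, 0.003]
force: [-1.0, -8.7, 3.2]
width: 0.0444
grasp_force: 71.7
```

```bash
python3 - <<'E'
from h import *
st();print(env.get_state()["torque"])
E
```

```text
t 67.0 p [ 595.  -375.8  108.5] y_yaw -54.8 z [ 0.003 -0.005 -1.   ] F [-1.  -8.7  3.2] w 44.4 q [-0.73  0.55  1.33 -0.    1.25  0.23] g 71.7476212978363
[-1.3242829   0.07728959  1.90673157]
```

Torque rises to 1.9 N·m, so the cap is tight against its stop. Release, withdraw and check.

{"op": "apply_moves", "data": {"increments": [{"x": 0,"y": 0,"z": 0,"wx": 0,"wy": 0,"wz": -1,"hand": 0},{"x": 0,"y": 0,"z": 0,"wx": 0,"wy": 0,"wz": 0,"hand": 1},{"x": 0,"y": 0,"z": 0,"wx": 0,"wy": 0,"wz": 0,"hand": 1},{"x": 0,"y": 0,"z": 0,"wx": 0,"wy": 0,"wz": 0,"hand": 1},{"x": 0,"y": 0,"z": 0,"wx": 0,"wy": 0,"wz": 0,"hand": 1},{"x": 0,"y": 0,"z": 0,"wx": 0,"wy": 0,"wz": 0,"hand": 1},{"x": 0,"y": 0,"z": -0.02,"wx": 0,"wy": 0,"wz": 0,"hand": 1},{"x": 0,"y": 0,"z": -0.03,"wx": 0,"wy": 0,"wz": 0,"hand": 1},{"x": 0,"y": 0,"z": -0.04,"wx": 0,"wy": 0,"wz": 0,"hand": 1},{"x": 0,"y": 0,"z": -0.04,"wx": 0,"wy": 0,"wz": 0,"hand": 1},{"x": -0.02,"y": -0.04,"z": -0.02,"wx": 0,"wy": 0,"wz": 0,"hand": 1},{"x": -0.02,"y": -0.04,"z": 0,"wx": 0,"wy": 0,"wz": 0,"hand": 1},{"x": -0.02,"y": -0.04,"z": 0,"wx": 0,"wy": 0,"wz": 0,"hand": 1},{"x": 0,"y": 0,"z": 0,"wx": 0,"wy": 0,"wz": 0,"hand": 1},{"x": 0,"y": 0,"z": 0,"wx": 0,"wy": 0,"wz": 0,"hand": 1}]}}

```text
time_s: 68.55
position: [0.4746, -0.311, 0.2572]
ee_rot: [0.951, 0.309, 0.001, -0.0]
force: [0.2, -0.2, -0.6]
width: 0.0853
grasp_force: 0.0
```

```bash
python3 - 2>/dev/null <<'E'
from h import *
st();c=env.capture("top")
for k in cells(c,(170,170,285,218),.063):
    d=[np.array([k[0],k[1],46.5])/1000-BAY[b] for b in(1,2,3)];d=min(d,key=np.linalg.norm); print(k,(d@XM*1000).round(1),(d@YMv*1000).round(1))
s=env.capture("side");P=cloud(s);d=P-(HG+.066*XJ);r=np.hypot(d@XJ,d@YJ);z=P[...,2]
for lo in(-50,-20,10,38):
    x=d@XJ*1000;k=(r<.055)&(r>.032)&(x>lo)&(x<lo+15)&(z>.08)&(z<.2); print(lo,k.sum(),np.median(z[k]).round(4))
cv2.imwrite("pics/t.png",s["frame"][60:400,200:600])
E
```

```text
t 68.5 p [ 474.6 -311.   257.2] y_yaw -54.0 z [ 0.001  0.001 -1.   ] F [ 0.2 -0.2 -0.6] w 85.3 q [-0.79  0.13  1.58  0.    1.44  0.15] g 0.0
(519.1, 202.9, 57.0, 34.0, np.float64(-6.8), [250, 193]) -1.5 -0.3
(529.8, 276.1, 58.8, 34.0, np.float64(-5.6), [223, 191]) -0.1 -1.3
(538.6, 350.7, 57.7, 36.6, np.float64(-8.6), [195, 186]) -0.7 -1.2
-50 121 0.1223
-20 85 0.1224
10 67 0.1222
38 95 0.1225
```

View pics/t.png

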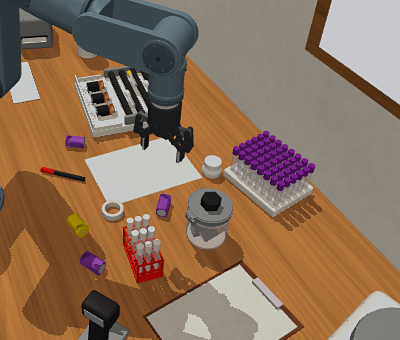

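The jar is shut at crop (208,210), with the two old cells inside as last seen before closing. All three bays are filled at crop (102,98), and the rack and cup are undisturbed. Handing in.

```bash
python3 -c "
from cell import env
print(env.close_job())"
```

```text
the job is handed in; nothing more can be done
None
```

Job handed in at about 69 s of robot time: both worn cells are in the jar, a fresh cell sits flat in each bay with its minus end to the spring, and the cap is shut and tight against its stop; note that the reported TCP lies about 36 mm further along the tool than the interface text states, so I worked from the observed fingertip position.

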